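# Lay out the turner's gap gauges from the pin-locked chest

### The job

Get the gap gauges out for the turner. Take the release pin from the middle of the awl rack, push it straight down through the small brass-ringed hole in the top of the gauge chest until the hidden catch lets go and the lid pops up, and hang the pin back in its hole in the rack; raise the lid like a laptop screen to about 105 degrees from shut, so that the chart inside it can be read, and let go of it there. Then hang every gauge that is in the chest by its hole on the hook of the tool board, one at a time, the largest first and so on down to the smallest, and leave everything else on the bench where it is.

Things in the scene. Friction and masses are not known exactly. Their poses are not given: they have to be found in the camera images.
- chest: Wooden gauge chest, fixed, 146 mm deep (x), 285 mm long (y). Origin: on the bench under the middle of the gauge compartment; +x points to the hinge side. Gauge compartment y -105 to +105 mm, walls 8 mm, rim 140 mm and floor 8 mm above the bench; four slots 13 mm wide, 104 long (x), 40 deep, at y = -67.5, -22.5, 22.5, 67.5 mm. Catch compartment on to y +180 mm, fixed top at 150 mm.
- access_hole (a point): Mouth (centre, at the top face) of the vertical access hole, 12 mm across, brass-ringed, in the fixed top of the catch compartment. Axes as the chest's. Below, out of sight, is the catch's pad, met 48 mm down; it lets go within 7 mm more, at 4 to 9 N, and the lid pops up by itself to about 0.18 rad. The pad goes down 12 mm at most.
- lid (a joint): Angle of the lid in rad: 0 shut (up to 0.02 while latched), 1.833 is 105 degrees, 2.6 the stop. Stiff hinge (about 0.4 N m of friction): it stays where it is left; raising it takes 3 to 5 N at the bar. Lid 146 mm deep, 10 mm thick, 0.35 kg.
- lid_hinge (a point): The middle of the lid's hinge line, at the rear (+x) top edge of the chest, 140 mm above the bench. Its axes move with the lid: y along the hinge line; shut, x points to the rear and z up.
- lid_bar (a point): The middle of the lid's brass pull bar (10 mm thick, 90 mm long, along the hinge line), held on two arms 33 mm beyond the lid's front edge; in the hinge's frame it lies 179 mm to -x and 5 mm to +z. Can be pinched from above all the way, turning in the grip.
- board: The tool board: an upright plywood panel 260 mm wide (x) and 290 mm tall on a base, fixed to the bench. Origin: on the bench at the middle of the panel's front face; the panel faces its -y, whence the hook sticks out.
- hook_root (a point): Top of the hook's round steel arm (8 mm thick) where it leaves the panel, 234 mm above the bench. Axes as the board's. The arm runs level from here along the board's -y for 130 mm.
- hook_tip (a point): The upturned end of the hook, at its top: 135 mm out from the panel, 10 mm higher than the top of the arm. A gauge hung on the hook has the upper edge of its hole on the arm's top.
- rack: Awl rack: light wooden board 136 mm (x) by 44 mm (y), top 100 mm above the bench, on two end legs, fixed. Origin: on the bench under its centre. Three tools hang in a row along x, handles up: the release pin in the middle; 43 mm to either side of it a squat dark awl, fixed, up to 145 mm above the bench.
- rack_hole (a point): Mouth of the rack's middle hole (14 mm across, through the 16 mm board), at its top surface, where the pin belongs: its rod down through the hole, its brass collar on the board.
- pin: Release pin: straight steel rod 7 mm thick, 80 mm long; above it a brass collar 25 mm across, 6 mm high, then a round light-wood handle 22 mm thick up to 158 mm. About 70 g. Origin: the rod's tip (lowest point); z along the rod to the handle. Starts upright in the rack's middle hole, tip 20 mm above the bench.
- pin_grip (a point): The middle of the pin's handle, 118 mm from the tip.
- gauge1: Gap gauge, 96 mm wide (largest of four), may be absent. Aluminium plate 10 mm thick, 103 g. Origin: middle of the hanging hole's lower edge; x across its width, y normal to the plate, z up. Prong ends 46 mm below; hole 24 mm wide, upper edge 32 mm above; dark wood handle 26 mm wide (x), 14 mm thick, from 38 to 78 mm above. Starts upright in any slot, its width along the slot, anywhere along it.
- gauge2: Gap gauge, 84 mm wide (second largest of four), may be absent. Aluminium plate 10 mm thick, 97 g. Origin: middle of the hanging hole's lower edge; x across its width, y normal to the plate, z up. Prong ends 46 mm below; hole 24 mm wide, upper edge 32 mm above; dark wood handle 26 mm wide (x), 14 mm thick, from 38 to 78 mm above. Starts upright in any slot, its width along the slot, anywhere along it.
- gauge3: Gap gauge, 72 mm wide (third largest of four), may be absent. Aluminium plate 10 mm thick, 91 g. Origin: middle of the hanging hole's lower edge; x across its width, y normal to the plate, z up. Prong ends 46 mm below; hole 24 mm wide, upper edge 32 mm above; dark wood handle 26 mm wide (x), 14 mm thick, from 38 to 78 mm above. Starts upright in any slot, its width along the slot, anywhere along it.
- gauge4: Gap gauge, 60 mm wide (smallest of four), may be absent. Aluminium plate 10 mm thick, 85 g. Origin: middle of the hanging hole's lower edge; x across its width, y normal to the plate, z up. Prong ends 46 mm below; hole 24 mm wide, upper edge 32 mm above; dark wood handle 26 mm wide (x), 14 mm thick, from 38 to 78 mm above. Starts upright in any slot, its width along the slot, anywhere along it.
- bowl: Bystander: turned wooden bowl 150 mm across, 60 mm high. Origin under its centre.
- chuck: Bystander: steel four-jaw lathe chuck 100 mm across, 78 mm high, 1.9 kg. Origin under its centre.
- wax_tin: Bystander: wax tin 80 mm across, 50 mm high. Origin under its centre.
- cork_block: Bystander: cork sanding block 110 x 60 x 35 mm. Origin under its centre.
- brush: Bystander: small bench brush lying down. Origin near its middle.
- spindle: Bystander: turned wooden spindle standing on end, 48 mm across, 135 mm high. Origin under its centre.
- blank: Bystander: square wood blank 130 x 130 x 60 mm. Origin under its centre.
- drill: Bystander: cordless drill lying on its side, about 200 x 200 mm, 67 mm high. Origin under its body.

How it is judged:
By the outcome, as a careful person would: the job done as asked, in the order asked, and still so for the second after the job is handed in, with the robot touching nothing.
Of gauge1, gauge2, gauge3, gauge4 only 3 to 4 are there at a start; the rules pass over those that are not, and their reading is None.
At some moment in a run one of gauge1, gauge2, gauge3, gauge4 may be knocked a few centimetres aside while the robot is not near it.
It also fails if it takes over 210 s, if anything falls off the work surface, if the arm or the gripper's body presses on something with over 40 N, if the wrist force passes 120 N, or if a joint passes its speed limit or range.

### The arm

A 6-joint arm with a two-finger parallel gripper is mounted at the origin on the work surface. World frame = base frame: x ahead of the robot, y to its left, z up, the work surface at z = 0. Lengths are in m, angles in rad, forces in N, time in s.
With the tool pointing down it reaches from about 0.25 to 0.775 m from the base axis. Payload 4 kg.
Tool frame: the origin (TCP) lies at the very end of the fingers, on their centre line; the grasp point (between the pads) lies 19 mm behind it; y points along the fingers, z is the direction in which the jaws open and shut, and the axes are right-handed (so a half turn about y gives the same grasp; the last joint's range is limited). The gripper opens to 94 mm and grips with 3 to 60 N. Pads are 16 mm wide; open, the fingers measure 119 mm over their backs; the gripper's body (75 mm by 177 mm) begins 78 mm behind the grasp point.
Start: joints at [1.115, 0.087, 1.371, -0, 1.684, -0.103], TCP at [0.19, 0.516, 0.206] pointing down, gripper open.
Joint ranges: [-3.1, 3.1], [-0.76, 2.03], [0.27, 2.55], [-1.08, 4.22], [0.17, 2.65], [-2.57, 2.57]. Speed limits (rad/s): [2.79, 2.79, 3.14, 3.14, 3.14, 3.14].

### API

Orientations are given as a unit quaternion [x, y, z, w].
In Python, from station import env gives the robot as it stands. The module is installed in compiled form; this text tells all that it offers.
- The arm moves only by the tool servo_tool, never from a script. Its argument "moves" is one flat list of numbers, 7 for each row, row after row: the shift along the tool's x, y, z in cm, then the turn, a rotation vector about the tool's x, y, z in rad, then the opening, from 0 (shut) to 1 (fully open). A call has 1 to 20 rows; each row is the pose to reach, as a shift and turn from the pose commanded when the call began, along the tool's axes at that moment; what a row does not reach only later rows make up. A row lasts 1/12 s, in which the tool goes at most 41.7 mm and 7.16 degrees, less where a joint would pass 70% of its speed; a pose out of reach is approached as far as the arm can. A call with a gripper value outside its range is refused whole. The fingers move at their own pace and stop on an object; "squeeze" is the grip in N (left out, the last holds). Time passes only in rows, so rows that repeat a pose let the fingers close. It gives the time, the measured TCP pose, the force and the opening at its end, in the units of the state.
- env.sense(): the state, without advancing time (a new reading comes with each control period).
- env.get_image(name): name is "side" or "top"; returns the picture (400x640x3 uint8, red, green, blue); there is no depth.
- env.camera_params(name): a dict with "fx", "fy", "cx", "cy" (pixels), "k1" (the pictures are not rectified: a ray, as slopes to the right and down, at radius r is drawn at 1 + k1 r^2 times it, then the intrinsics apply), "rvec" (rotation vector, rad) and "tvec" (3), from world to camera coordinates, as OpenCV has them. Camera axes: x right, y down, z forward; pixel columns grow to the right and rows downward; lengths in m; the calibration is good to about 2 mm. A picture is of the moment at which its call begins. camera_params takes no time and is no camera call.
- env.sign_off(): hands the job in, once; it reports no verdict.
The state is a dict: "time": time; "joint_positions": joint angles; "joint_vel": joint speeds; "effort": joint torques, N m; "position": TCP position; "orientation": TCP orientation; "contact_force": force on the tool from outside, world axes, zero at the start; "ft_torque": the same for the moment, N m; "opening": finger opening in m.
Only numpy, scipy, OpenCV 4.12 (cv2) and the standard library are available. Lean on these libraries where they do the work, as an engineer would, in place of code of your own. Each camera call takes 0.05 s, during which the arm holds its last target. There are 200 camera calls.

## Working session

There is one attempt and no reset: what is moved stays moved. The work goes in short steps, Python scripts to look and compute and a tool call to move; the robot and the scene stay as the last step left them, time stands still between calls to the robot, and variables do not carry over. Pictures are saved under pics/ and viewed, about 12 in all and at most 16, crops included, and the job is handed in when it is done.

Besides the shell and the picture viewer there is one more tool, called after "Call:" as name(argument=value, ...) on one line, values as JSON. servo_tool: Moves the arm, as the interface text tells. Its arguments: {"type":"object","properties":{"moves":{"type":"array","items":{"type":"number"}},"squeeze":{"type":"number"}},"required":["moves"]}

```bash
mkdir -p pics; cat > h.py <<'E'
import numpy as np, cv2
from scipy.spatial.transform import Rotation as R
from station import env
def cam(n):
    p=env.camera_params(n); Rm=R.from_rotvec(p['rvec']).as_matrix(); return p,Rm,np.array(p['tvec'])
def ray(n,u,v):
    p,Rm,t=cam(n); d=np.array([(u-p['cx'])/p['fx'],(v-p['cy'])/p['fy']]); s=d.copy()
    for _ in range(30): s=d/(1+p['k1']*(s@s))
    return -Rm.T@t, Rm.T@np.array([s[0],s[1],1.])
def onz(n,u,v,z):
    o,d=ray(n,u,v); return o+d*(z-o[2])/d[2]
def proj(n,P):
    p,Rm,t=cam(n); c=Rm@np.array(P)+t; s=c[:2]/c[2]; s=s*(1+p['k1']*(s@s)); return np.array([p['cx']+p['fx']*s[0],p['cy']+p['fy']*s[1]])
def two(u1,v1,u2,v2):
    a,d=ray('top',u1,v1); b,e=ray('side',u2,v2)
    k=np.linalg.lstsq(np.c_[d,-e],b-a,rcond=None)[0]; p,q=a+k[0]*d,b+k[1]*e; return (p+q)/2,np.linalg.norm(p-q)
def shot(n,name,crop=None,sc=1):
    im=env.get_image(n); c=im if crop is None else im[crop[1]:crop[3],crop[0]:crop[2]]
    cv2.imwrite('pics/%s.png'%name,cv2.resize(c,None,fx=sc,fy=sc,interpolation=cv2.INTER_CUBIC)[:,:,::-1]); return im
def delta(P,q=None):
    """TCP target P (and tool orientation matrix) -> shift cm and rotvec in tool axes"""
    s=env.sense(); r=R.from_quat(s['orientation']); 
    o=r.as_matrix().T@(np.array(P)-s['position'])*100
    return np.round(o,2), (None if q is None else np.round((r.inv()*R.from_matrix(q)).as_rotvec(),3))
E
python3 - <<'E'
from h import *
s=env.sense(); print(s); print(R.from_quat(s['orientation']).as_matrix().round(3))
for n in('top','side'):
    im=shot(n,n+'0',sc=1.25); np.save(n+'0.npy',im); p,Rm,t=cam(n); print(p,(-Rm.T@t).round(3))
E
```

```text
{'time': 0.0, 'joint_positions': array([ 1.11489992e+00,  8.79543787e-02,  1.37222800e+00, -1.49231546e-05,
        1.68357473e+00, -1.03110094e-01]), 'joint_vel': array([-3.91368412e-06, -6.39655382e-04, -3.38367488e-04,  4.70903879e-05,
       -4.62958205e-04, -5.17941268e-04]), 'effort': array([-2.08869911e-03, -3.40194440e+01, -3.02423108e+01,  7.17372866e-02,
        3.29974608e-02, -1.53327314e-04]), 'position': array([0.18981057, 0.51563988, 0.20431782]), 'orientation': array([ 0.69687111, -0.12428957,  0.12387742, -0.69539711]), 'contact_force': array([-0.78701145, -0.16178159, -0.66933138]), 'ft_torque': array([ 0.05933397, -0.03830127,  0.04027404]), 'opening': 0.09434550485624082}
[[ 0.938 -0.001  0.346]
 [-0.346 -0.002  0.938]
 [-0.    -1.    -0.002]]
{'fx': 396.09209458524253, 'fy': 396.09209458524253, 'cx': 311.70776139609967, 'cy': 199.32554761933358, 'k1': 0.003259676659833636, 'rvec': array([ 2.17428389, -2.18115328,  0.08386204]), 'tvec': array([-0.03399312,  0.56904408,  1.2830616 ])} [ 0.463 -0.041  1.325]
{'fx': 513.6430362583737, 'fy': 513.6430362583737, 'cx': 319.1799551578052, 'cy': 201.00565725978484, 'k1': -0.046699701628100526, 'rvec': array([ 2.10257578, -0.82027161,  0.38976305]), 'tvec': array([-0.44123204,  0.3315374 ,  1.32758477])} [-0.237 -0.932  1.069]
```

View pics/top0.png

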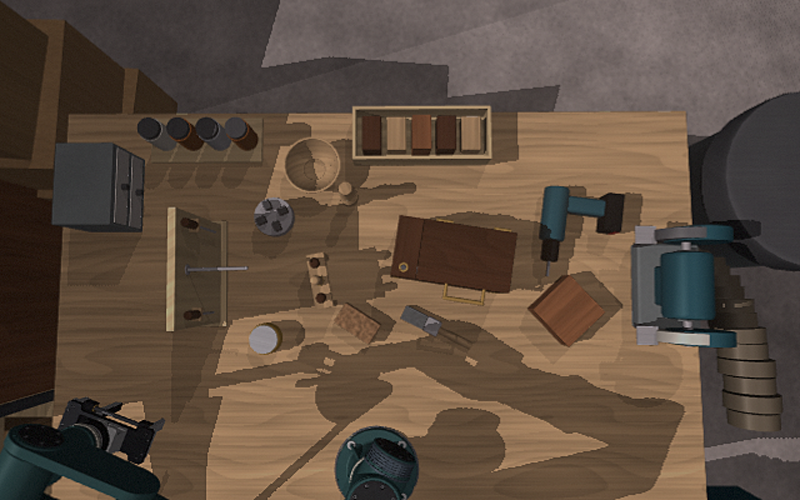

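View pics/side0.png

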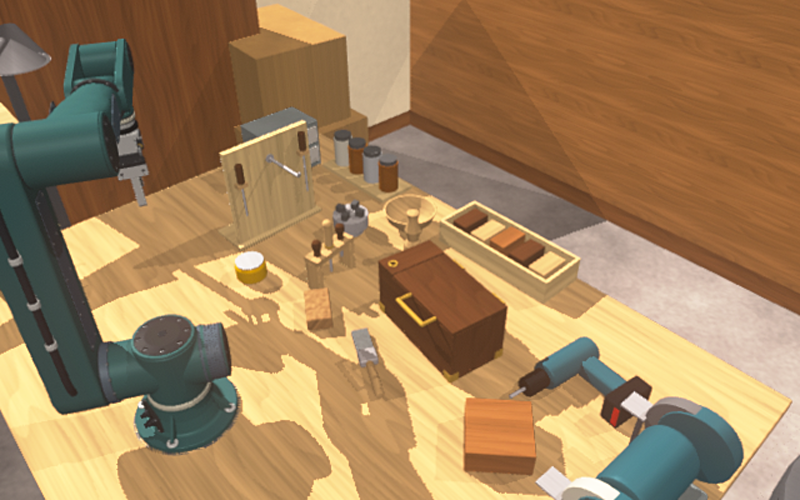

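The top view (image up = +x, left = +y; shown at 1.25x) has the rack near (318,280), the chest near (455,253), its hole near (403,267), the bar near (464,297) and the hook from (186,268) to (246,268). The side view shows the same. I'll enlarge these for pixel measurement.

```bash
python3 - <<'E'
import numpy as np, cv2
t=np.load('top0.npy')[:,:,::-1]; s=np.load('side0.npy')[:,:,::-1]
a=cv2.resize(t[160:260,230:430],None,fx=4,fy=4,interpolation=cv2.INTER_CUBIC)
b=cv2.resize(t[160:270,125:205],None,fx=2.6,fy=2.6,interpolation=cv2.INTER_CUBIC)[:200]
c=cv2.resize(s[100:250,170:270],None,fx=3,fy=3,interpolation=cv2.INTER_CUBIC)
d=cv2.resize(s[170:310,290:420],None,fx=3,fy=3,interpolation=cv2.INTER_CUBIC)
cv2.imwrite('pics/t1.png',a)
m=np.zeros((450,800,3),np.uint8); m[:450,:300]=c; m[:420,310:700]=d
cv2.imwrite('pics/s1.png',m)
E
```

```text
(no output)
```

View pics/t1.png

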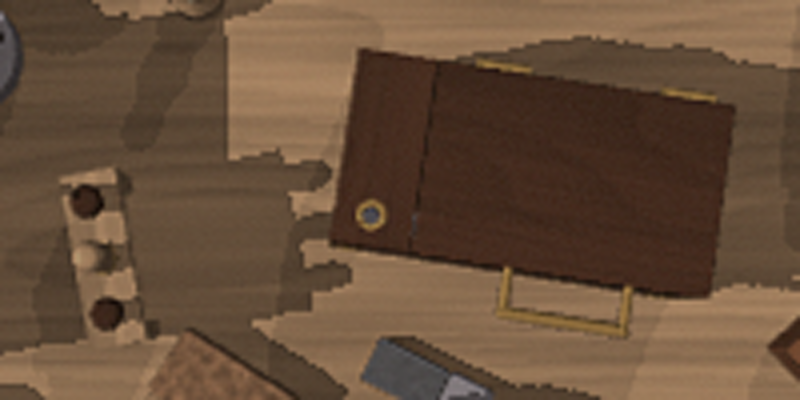

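View pics/s1.png

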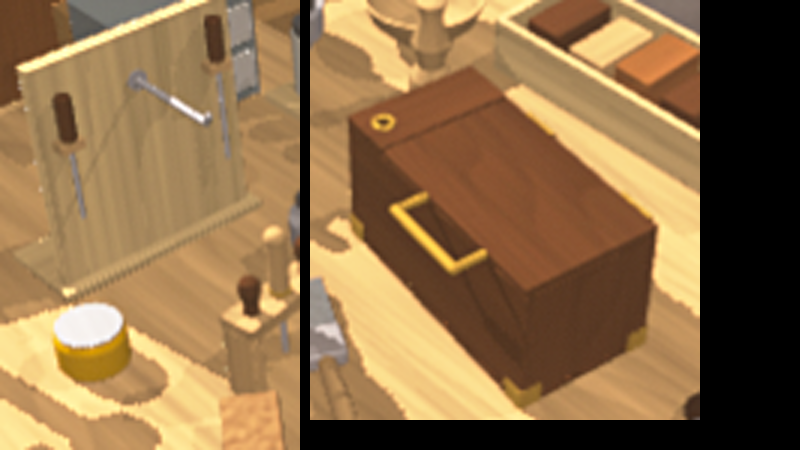

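```bash
python3 - <<'E'
from h import *
T=lambda x,y:(230+(x+.5)/4-.5,160+(y+.5)/4-.5)
L=lambda x,y:(170+(x+.5)/3-.5,100+(y+.5)/3-.5)
D=lambda x,y:(290+(x-310+.5)/3-.5,170+(y+.5)/3-.5)
P=lambda *a:print(*[np.round(x,4) if not isinstance(x,str) else x for x in a])
h=onz('top',*T(371,214),.15);P('hole',h,onz('side',*D(383,122),.15),*two(*T(371,214),*D(383,122)))
c=[onz('top',*T(*q),.15) for q in((360,48),(330,243),(735,107),(712,297),(437,62),(410,250))]
for q in c:P('corner',q)
P('d',np.linalg.norm(c[0]-c[1]),np.linalg.norm(c[2]-c[3]),np.linalg.norm(c[0]-c[2]),np.linalg.norm(c[1]-c[3]))
P('side corners',onz('side',*D(350,120),.15),onz('side',*D(528,291),.15),onz('side',*D(656,228),.15),onz('side',*D(474,68),.15))
b=[onz('top',*T(*q),.145) for q in((500,318),(627,333))];P('bar',*b,np.linalg.norm(b[0]-b[1]),sum(b)/2)
P('bar side',onz('side',*D(397,211),.145),onz('side',*D(456,268),.145))
a=[onz('top',*T(*q),.145) for q in((87,201),(107,313))];P('awls',*a,np.linalg.norm(a[0]-a[1]),sum(a)/2)
P('pin top',onz('top',*T(87,256),.178),onz('side',*L(273,233),.178))
# hook in top original: shown at 1.25
t=np.load('top0.npy')
print('hook root/tip', onz('top',186/1.25,268/1.25,.234),onz('top',246/1.25,268/1.25,.244), onz('side',*L(137,80),.23),onz('side',*L(208,118),.244))
g=cv2.cvtColor(t[205:225,140:205],cv2.COLOR_RGB2HSV)
m=(g[...,1]<60)&(g[...,2]>90); ys,xs=np.nonzero(m); 
for x in range(xs.min(),xs.max()+1): print(x+140,(ys[xs==x]+205).tolist(),end=' ')
E
```

```text
hole [ 0.5174 -0.0679  0.15  ] [ 0.5177 -0.0673  0.15  ] [ 0.5173 -0.0678  0.1505] 0.0002
corner [ 0.6417 -0.0603  0.15  ]
corner [ 0.496  -0.0374  0.15  ]
corner [ 0.5963 -0.3394  0.15  ]
corner [ 0.4553 -0.3191  0.15  ]
corner [ 0.6309 -0.1178  0.15  ]
corner [ 0.4906 -0.0966  0.15  ]
d 0.1475 0.1424 0.2828 0.2846
side corners [ 0.4967 -0.0434  0.15  ] [ 0.4553 -0.3187  0.15  ] [ 0.5933 -0.3413  0.15  ] [ 0.6415 -0.0651  0.15  ]
bar [ 0.4403 -0.1631  0.145 ] [ 0.4289 -0.2569  0.145 ] 0.0944 [ 0.4346 -0.21    0.145 ]
bar side [ 0.446  -0.1658  0.145 ] [ 0.434  -0.2541  0.145 ]
awls [0.528  0.1438 0.145 ] [0.4448 0.1282 0.145 ] 0.0847 [0.4864 0.136  0.145 ]
pin top [0.4864 0.1383 0.178 ] [0.4833 0.1357 0.178 ]
hook root/tip [0.51150645 0.41280278 0.234     ] [0.51063208 0.27735953 0.244     ] [0.51018219 0.41321048 0.23      ] [0.50727304 0.27088999 0.244     ]
162 [214] 163 [] 164 [] 165 [] 166 [] 167 [] 168 [] 169 [] 170 [] 171 [] 172 [] 173 [] 174 [214, 215] 175 [214, 215] 176 [214, 215] 177 [214, 215, 216] 178 [214, 215] 179 [214, 215] 180 [214, 215] 181 [214, 215] 182 [214, 215] 183 [214, 215] 184 [214, 215] 185 [214, 215] 186 [214, 215] 187 [214, 215] 188 [214, 215] 189 [214, 215] 190 [214, 215] 191 [214, 215] 192 [214, 215] 193 [214, 215] 194 [214, 215] 195 [214, 215] 196 [213, 214, 215] 197 [214, 215]
```

```bash
cat >> h.py <<'E'
def down(yaw):  # tool y down, tool z (jaws) at world yaw
    z=np.array([np.cos(yaw),np.sin(yaw),0]); y=np.array([0,0,-1.]); return np.c_[np.cross(y,z),y,z]
def go(*pts):
    """print tool-axes deltas for each (x,y,z,yaw) target, all from the present pose"""
    for x,y,z,w in pts: print((x,y,z,w),*[a.tolist() for a in delta((x,y,z),down(w))])
E
python3 -c "
from h import *
go((.19,.516,.30,1.218),(.485,.137,.25,1.756),(.485,.137,.131,1.756))"
```

```text
(0.19, 0.516, 0.3, 1.218) [0.0, -9.56, 0.02] [0.002, 0.0, -0.0]
(0.485, 0.137, 0.25, 1.756) [40.78, -4.52, -25.35] [0.002, -0.538, -0.001]
(0.485, 0.137, 0.131, 1.756) [40.79, 7.38, -25.33] [0.002, -0.538, -0.001]
```

Call:
servo_tool(moves=[0,-9.5,0,0,0,0,0.6,0,-9.5,0,0,0,0,0.6,0,-9.5,0,0,0,0,0.6,40.8,-4.5,-25.3,0,-0.538,0,0.6,40.8,-4.5,-25.3,0,-0.538,0,0.6,40.8,-4.5,-25.3,0,-0.538,0,0.6,40.8,-4.5,-25.3,0,-0.538,0,0.6,40.8,-4.5,-25.3,0,-0.538,0,0.6,40.8,-4.5,-25.3,0,-0.538,0,0.6,40.8,-4.5,-25.3,0,-0.538,0,0.6,40.8,-4.5,-25.3,0,-0.538,0,0.6,40.8,-4.5,-25.3,0,-0.538,0,0.6,40.8,-4.5,-25.3,0,-0.538,0,0.6,40.8,-4.5,-25.3,0,-0.538,0,0.6,40.8,-4.5,-25.3,0,-0.538,0,0.6,40.8,-4.5,-25.3,0,-0.538,0,0.6,40.8,-4.5,-25.3,0,-0.538,0,0.6,40.8,-4.5,-25.3,0,-0.538,0,0.6,40.8,-4.5,-25.3,0,-0.538,0,0.6])

```text
time: 1.68
position: [0.4849, 0.1389, 0.2507]
orientation: [-0.704, -0.066, 0.066, 0.704]
contact_force: [0.0, 0.1, -0.6]
opening: 0.0564
```

```bash
python3 -c "
from h import *
go((.485,.137,.131,1.756))"
```

```text
(0.485, 0.137, 0.131, 1.756) [-0.02, 11.97, -0.19] [-0.001, 0.002, 0.0]
```

Call:
servo_tool(moves=[0,4,-0.2,0,0,0,0.6,0,7,-0.2,0,0,0,0.6,0,10,-0.2,0,0,0,0.6,0,12,-0.2,0,0,0,0.6,0,12,-0.2,0,0,0,0.6,0,12,-0.2,0,0,0,0.1,0,12,-0.2,0,0,0,0.1,0,12,-0.2,0,0,0,0.1,0,12,-0.2,0,0,0,0.1,0,12,-0.2,0,0,0,0.1,0,12,-0.2,0,0,0,0.1,0,12,-0.2,0,0,0,0.1], squeeze=40)

```text
time: 2.68
position: [0.4866, 0.136, 0.1318]
orientation: [-0.704, -0.066, 0.065, 0.704]
contact_force: [-0.1, 0.1, 3.9]
opening: 0.0214
```

```bash
python3 -c "
from h import *
s=env.sense();print(s['position'],s['opening'],s['contact_force'])
p=s['position'];go((p[0],p[1],.30,1.756),(.5173,-.0678,.30,1.756),(.5173,-.0678,.285,1.756))"
```

```text
[0.48658105 0.13598063 0.13175597] 0.021409114106759237 [-0.14371801  0.1218968   3.89562194]
(np.float64(0.4865810528007504), np.float64(0.13598063149998166), 0.3, 1.756) [0.04, -16.82, 0.01] [-0.0, -0.0, 0.002]
(0.5173, -0.0678, 0.3, 1.756) [-0.69, -16.83, -20.59] [-0.0, -0.0, 0.002]
(0.5173, -0.0678, 0.285, 1.756) [-0.69, -15.33, -20.59] [-0.0, -0.0, 0.002]
```

Call:
servo_tool(moves=[0,-3,0,0,0,0,0.1,0,-6,0,0,0,0,0.1,0,-9,0,0,0,0,0.1,0,-12,0,0,0,0,0.1,0,-15.5,0,0,0,0,0.1,0,-15.5,0,0,0,0,0.1,-0.2,-15.5,-5,0,0,0,0.1,-0.4,-15.5,-9,0,0,0,0.1,-0.6,-15.5,-13,0,0,0,0.1,-0.7,-15.5,-17,0,0,0,0.1,-0.7,-15.5,-20.6,0,0,0,0.1,-0.7,-15.5,-20.6,0,0,0,0.1,-0.7,-14.6,-20.6,0,0,0,0.1,-0.7,-14.6,-20.6,0,0,0,0.1,-0.7,-14.6,-20.6,0,0,0,0.1,-0.7,-14.6,-20.6,0,0,0,0.1])

```text
time: 4.02
position: [0.5167, -0.0666, 0.2761]
orientation: [-0.704, -0.066, 0.066, 0.704]
contact_force: [-0.1, 0.7, -0.9]
opening: 0.0215
```

```bash
python3 - <<'E'
from h import *
s=env.sense();print(s['position'],s['opening'],s['contact_force'])
for n in('top','side'):
    im=env.get_image(n);np.save(n+'1.npy',im); u,v=proj(n,(.5173,-.0678,.15)).astype(int);print(n,u,v)
    c=cv2.resize(im[v-40:v+25,u-40:u+40],None,fx=6,fy=6,interpolation=cv2.INTER_CUBIC)[:,:,::-1]
    if n=='top':a=c[:,:380]
    else: cv2.imwrite('pics/p1.png',np.hstack([a,c[:,60:440]]))
E
```

```text
[ 0.51665109 -0.06655226  0.27609897] 0.021457612990990266 [-0.10275562  0.73941016 -0.86769949]
top 322 213
side 314 210
```

View pics/p1.png

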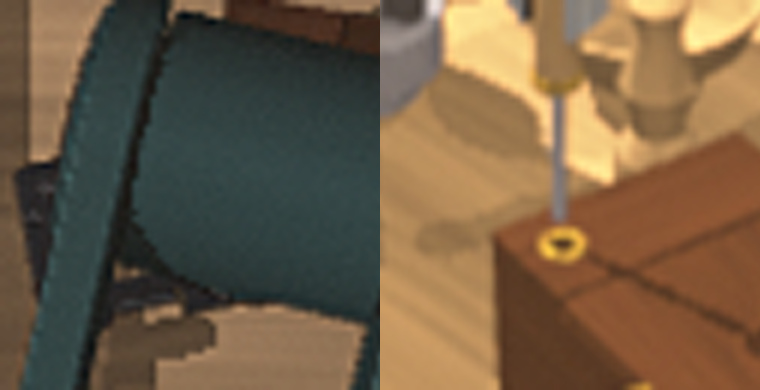

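```bash
python3 - <<'E'
from h import *
print(proj('side',(.5167,-.0666,.1643)),proj('side',(.5173,-.0678,.15)))
print('cam right axis in world',cam('side')[1][0], 'px/mm',(proj('side',(.5183,-.0678,.15))-proj('side',(.5173,-.0678,.15))),(proj('side',(.5173,-.0668,.15))-proj('side',(.5173,-.0678,.15))))
print('rod bottom pt on z=.1643 plane',onz('side',313.4,206.6,.1643))
# handle visible dir: pin top in first images by two views
t=np.load('top0.npy');print(t[218:230,244:262,0])
E
```

```text
[313.5084827  206.45150204] [314.02916243 210.47691338]
cam right axis in world [ 0.7391516  -0.67346214 -0.01018142] px/mm [ 0.26012667 -0.14927342] [-0.23325133 -0.15971375]
rod bottom pt on z=.1643 plane [ 0.51601983 -0.06689724  0.1643    ]
[[ 90  80  71 126 138 133 135 135 131 135 158 162 157 150 148 151 157 113]
 [ 80  77  73 110 135 137 132 132 126 133 155 166 163 145 152 156 158 132]
 [ 83  79  74  97 130 135 115 102  79  90 106 141 159  96 139 151 153 105]
 [ 83  81  79  98 130 135 135 125 112  90  70  49  50  59  87  89  88  95]
 [ 75  80  75  80 133 167 157 152 147 118  91  73  56  57  89  95  93  96]
 [ 81  81  80  70 161 174 161 155 153 137 101  89  63  57  75  92  94 100]
 [ 84  85  81  74 166 177 164 160 155 144 106  84  60  57  71  67  92  97]
 [ 82  82  84  74 156 176 164 161 157 134  94  67  61  62  68  84  93  94]
 [ 78  79  79  74  93 153 156 153 143 109  83  60  57  60  70  90  92 100]
 [ 79  80  81  77  83 135 131 126 109  89  69  69  63  67  92 100  99 151]
 [ 75  79  76  75  68 139 137 123 121 123 118 127 115  98 153 158 158 154]
 [ 76  77  75  76  68 135 134 132 135 134 134 141 149 164 159 151 153 150]]
```

Call:
servo_tool(moves=[0.08,0,-0.12,0,0,0,0.1,0.08,1,-0.12,0,0,0,0.1,0.08,2,-0.12,0,0,0,0.1,0.08,3,-0.12,0,0,0,0.1,0.08,4,-0.12,0,0,0,0.1,0.08,5,-0.12,0,0,0,0.1,0.08,5.7,-0.12,0,0,0,0.1,0.08,5.7,-0.12,0,0,0,0.1])

```text
time: 4.78
position: [0.5168, -0.0688, 0.2167]
orientation: [-0.704, -0.064, 0.067, 0.705]
contact_force: [-1.0, -0.5, -1.2]
opening: 0.0213
```

Call:
servo_tool(moves=[-0.05,0.3,0,0,0,0,0.1,-0.05,0.6,0,0,0,0,0.1,-0.05,0.9,0,0,0,0,0.1,-0.05,1.1,0,0,0,0,0.1,-0.05,1.1,0,0,0,0,0.1])

```text
time: 5.2
position: [0.5182, -0.0682, 0.2116]
orientation: [-0.704, -0.067, 0.064, 0.704]
contact_force: [-1.6, 2.1, 7.3]
opening: 0.0214
```

```bash
python3 - <<'E'
from h import *
s=env.sense();print(s['position'],s['opening'],s['contact_force'])
shot('side','p2',(260,150,420,290),4)
E
```

```text
[ 0.51822615 -0.06823105  0.21159011] 0.02142687732454768 [-1.57910823  2.07391408  7.2704617 ]
```

View pics/p2.png

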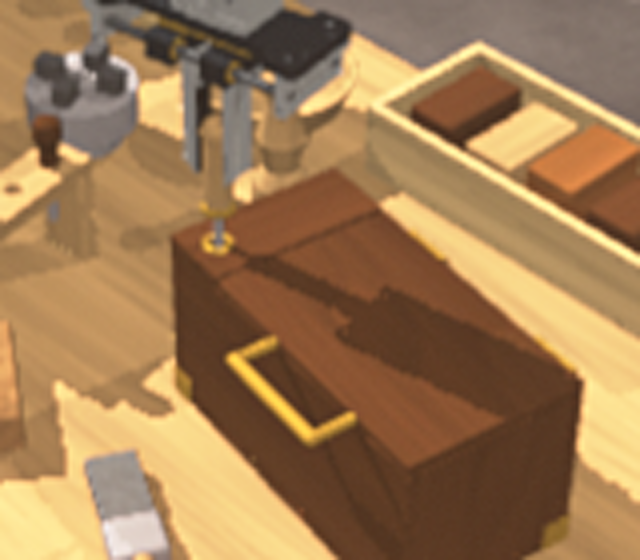

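The rod is in the ring (view px 215,243) and the pad is pushing back at about 7 N. The lid is still shut, so I'll press further.

Call:
servo_tool(moves=[0,0.2,0,0,0,0,0.1,0,0.4,0,0,0,0,0.1,0,0.6,0,0,0,0,0.1,0,0.7,0,0,0,0,0.1,0,0.7,0,0,0,0,0.1])

```text
time: 5.67
position: [0.5188, -0.0671, 0.2086]
orientation: [-0.703, -0.069, 0.063, 0.705]
contact_force: [-4.4, 4.5, 18.4]
opening: 0.0212
```

```bash
python3 - <<'E'
from h import *
s=env.sense();print(s['position'],s['contact_force'])
im=env.get_image('side');h=cv2.cvtColor(im,cv2.COLOR_RGB2HSV)
m=(h[...,0]>20)&(h[...,0]<30)&(h[...,1]>150)&(h[...,2]>120);m[:, :312]=0;m[:225]=0;m[265:]=0;m[:,352:]=0
ys,xs=np.nonzero(m);print(len(xs),xs.mean(),ys.mean())
im=np.load('side1.npy');h=cv2.cvtColor(im,cv2.COLOR_RGB2HSV)
m=(h[...,0]>20)&(h[...,0]<30)&(h[...,1]>150)&(h[...,2]>120);m[:, :312]=0;m[:225]=0;m[265:]=0;m[:,352:]=0
ys,xs=np.nonzero(m);print(len(xs),xs.mean(),ys.mean())
E
```

```text
[ 0.51875045 -0.06712598  0.20858931] [-4.4016136   4.48033134 18.37012358]
41 326.8780487804878 248.29268292682926
41 326.8780487804878 248.29268292682926
```

```bash
python3 - <<'E'
from h import *
s=env.sense(); M=R.from_quat(s['orientation']).as_matrix();print(M.round(4),s['position']+.1118*M[:,1],s['ft_torque'])
shot('side','p3',(285,170,345,230),9)
E
```

```text
[[ 0.9826  0.0088 -0.1857]
 [ 0.1857  0.003   0.9826]
 [ 0.0092 -1.      0.0013]] [ 0.51974597 -0.06678906  0.09679038] [1.7219018  1.17208161 0.01994447]
```

View pics/p3.png

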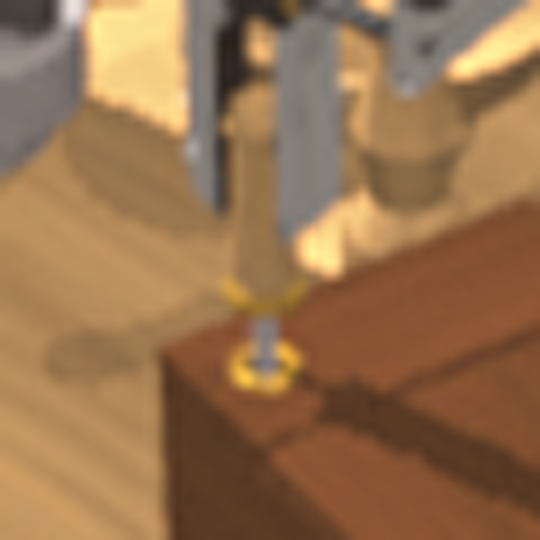

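Call:
servo_tool(moves=[0,-0.7,0,0,0,0,0.1,-0.1,-0.7,0.2,0,0,0.009,0.1,-0.1,-0.7,0.2,0,0,0.009,0.1,-0.1,-0.7,0.2,0,0,0.009,0.1])

```text
time: 6.1
position: [0.5167, -0.0673, 0.2092]
orientation: [0.704, 0.063, -0.068, -0.704]
contact_force: [0.6, 0.6, 5.4]
opening: 0.0216
```

```bash
python3 - <<'E'
from h import *
s=env.sense(); M=R.from_quat(s['orientation']).as_matrix();print(M.round(4)[:,1],s['position'],s['position']+.1118*M[:,1],s['contact_force'],s['ft_torque'])
E
```

```text
[-0.007  -0.0018 -1.    ] [ 0.51670063 -0.06728835  0.20922849] [ 0.51591781 -0.06748884  0.09743141] [0.62651844 0.58371437 5.39264829] [ 0.22087045  0.00760742 -0.01482014]
```

Call:
servo_tool(moves=[0,0.2,0,0,0,0,0.1,0,0.3,0,0,0,0,0.1,0,0.4,0,0,0,0,0.1,0,0.5,0,0,0,0,0.1,0,0.5,0,0,0,0,0.1])

```text
time: 6.52
position: [0.517, -0.066, 0.2057]
orientation: [-0.704, -0.064, 0.067, 0.705]
contact_force: [-0.1, 2.1, 9.6]
opening: 0.0216
```

```bash
cat > bar.py <<'E'
from h import *
s=env.sense(); M=R.from_quat(s['orientation']).as_matrix();print(M.round(4)[:,1],s['position'],s['position']+.1118*M[:,1],s['contact_force'],s['ft_torque'])
im=env.get_image('side');h=cv2.cvtColor(im,cv2.COLOR_RGB2HSV)
m=(h[...,0]>20)&(h[...,0]<30)&(h[...,1]>150)&(h[...,2]>120);m[:, :316]=0;m[:215]=0;m[265:]=0;m[:,352:]=0
ys,xs=np.nonzero(m);print(len(xs),xs.mean(),ys.mean())
E
python3 bar.py
```

```text
[-0.005   0.0011 -1.    ] [ 0.51701359 -0.06601071  0.20565197] [ 0.51645089 -0.06589062  0.09385345] [-0.0698437   2.07533055  9.61289363] [1.17606234 0.18856482 0.0262562 ]
40 328.075 239.525
```

The lid popped: the bar moved up in the side view from v=248.3 to 239.5. Next I'll withdraw the pin and return it.

```bash
python3 - <<'E'
from h import *
go((.517,-.0675,.21,1.756),(.517,-.0675,.29,1.756),(.4866,.136,.29,1.756),(.4866,.136,.232,1.756))
E
```

```text
(0.517, -0.0675, 0.21, 1.756) [-0.03, -0.44, -0.15] [-0.002, 0.001, -0.005]
(0.517, -0.0675, 0.29, 1.756) [-0.07, -8.44, -0.13] [-0.002, 0.001, -0.005]
(0.4866, 0.136, 0.29, 1.756) [0.71, -8.4, 20.43] [-0.002, 0.001, -0.005]
(0.4866, 0.136, 0.232, 1.756) [0.74, -2.6, 20.42] [-0.002, 0.001, -0.005]
```

Call:
servo_tool(moves=[0,-1.5,0,0,0,0,0.1,0,-3.5,0,0,0,-0.005,0.1,-0.07,-6,-0.1,0,0,-0.005,0.1,-0.07,-9,-0.1,0,0,-0.005,0.1,-0.07,-9,-0.1,0,0,-0.005,0.1,0.7,-9,20.4,0,0,-0.005,0.1,0.7,-9,20.4,0,0,-0.005,0.1,0.7,-9,20.4,0,0,-0.005,0.1,0.7,-9,20.4,0,0,-0.005,0.1,0.7,-9,20.4,0,0,-0.005,0.1,0.7,-9,20.4,0,0,-0.005,0.1,0.7,-4.5,20.4,0,0,-0.005,0.1,0.7,-3,20.4,0,0,-0.005,0.1,0.7,-3,20.4,0,0,-0.005,0.1,0.7,-3,20.4,0,0,-0.005,0.1])

```text
time: 7.82
position: [0.4846, 0.134, 0.231]
orientation: [0.704, 0.062, -0.068, -0.704]
contact_force: [-1.1, -0.1, -0.4]
opening: 0.0217
```

```bash
python3 - <<'E'
from h import *
s=env.sense(); M=R.from_quat(s['orientation']).as_matrix();tip=s['position']+.1118*M[:,1];print(M.round(4)[:,1],s['position'],tip,s['contact_force'])
print(proj('side',tip),proj('side',(.485,.137,.1)))
go((.4866,.136,.135,1.756))
im=env.get_image('side')
u,v=proj('side',(.485,.137,.1)).astype(int);print(u,v)
cv2.imwrite('pics/p4.png',cv2.resize(im[v-40:v+25,u-30:u+30],None,fx=9,fy=9,interpolation=cv2.INTER_CUBIC)[:,:,::-1])
E
```

```text
[-0.0089 -0.0017 -1.    ] [0.48462528 0.1339696  0.23098201] [0.48363057 0.13377452 0.1191866 ] [-1.1037563  -0.09926236 -0.43117473]
[262.63234513 193.12230823] [262.82875356 197.41099886]
(0.4866, 0.136, 0.135, 1.756) [0.32, 9.6, 0.16] [0.0, -0.0, -0.009]
262 197
```

View pics/p4.png

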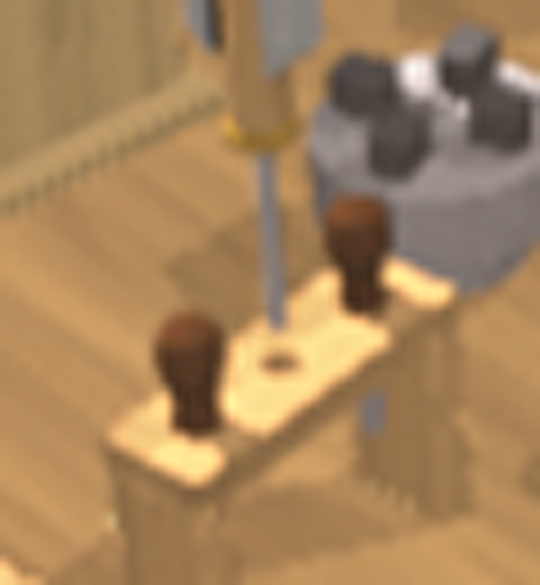

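```bash
python3 -c "
from h import *
print(onz('side',262.7,196.7,.1),onz('side',262.4,192.3,.1192))"
```

```text
[0.48694621 0.14021143 0.1       ] [0.48568983 0.13765763 0.1192    ]
```

Call:
servo_tool(moves=[0.18,0,0.2,0,0,-0.009,0.1,0.18,0,0.2,0,0,-0.009,0.1,0.18,1,0.2,0,0,-0.009,0.1,0.18,2,0.2,0,0,-0.009,0.1,0.18,3,0.2,0,0,-0.009,0.1,0.18,4,0.2,0,0,-0.009,0.1,0.18,4,0.2,0,0,-0.009,0.1])

```text
time: 8.45
position: [0.4852, 0.1365, 0.1898]
orientation: [-0.704, -0.065, 0.066, 0.704]
contact_force: [0.1, 0.1, -1.2]
opening: 0.0215
```

Call:
servo_tool(moves=[0,1.5,0,0,0,0,0.1,0,3,0,0,0,0,0.1,0,4.5,0,0,0,0,0.1,0,5.5,0,0,0,0,0.1,0,5.75,0,0,0,0,0.1,0,5.75,0,0,0,0,0.1,0,5.75,0,0,0,0,0.4,0,5.75,0,0,0,0,0.5,0,5.75,0,0,0,0,0.6,0,5.75,0,0,0,0,0.6,0,2,0,0,0,0,0.6,0,-2,0,0,0,0,0.6,0,-6,0,0,0,0,0.6,0,-10,0,0,0,0,0.6,0,-10,0,0,0,0,0.6])

```text
time: 9.7
position: [0.4893, 0.1372, 0.304]
orientation: [-0.703, -0.073, 0.057, 0.705]
contact_force: [0.8, 0.5, 1.0]
opening: 0.0561
```

```bash
python3 - <<'E'
from h import *
im=env.get_image('side');np.save('side2.npy',im);it=env.get_image('top');np.save('top2.npy',it)
a=cv2.resize(im[140:290,200:420],None,fx=2.6,fy=2.6,interpolation=cv2.INTER_CUBIC)
cv2.imwrite('pics/p5.png',a[:,:,::-1])
h=cv2.cvtColor(im,cv2.COLOR_RGB2HSV)
m=(h[...,0]>20)&(h[...,0]<30)&(h[...,1]>150)&(h[...,2]>120);m[:, :316]=0;m[:215]=0;m[265:]=0;m[:,352:]=0
ys,xs=np.nonzero(m);print(xs.mean(),ys.mean())
c,s_=np.cos(-.15),np.sin(-.15); C=np.array([[c,-s_],[s_,c]]);O=np.array([.5414,-.2271])
# bar as function of lid angle
for th in (0,.1,.18,.25):
    x=-.179*np.cos(th)-.005*np.sin(th);z=.14+.179*np.sin(th)+.005*np.cos(th)
    p=np.r_[O+C@[.073+x,0],z];print(th,p.round(4),proj('side',p))
E
```

```text
328.075 239.525
0 [ 0.4366 -0.2113  0.145 ] [327.68062377 250.14836267]
0.1 [ 0.437  -0.2113  0.1628] [327.80618929 245.06010489]
0.18 [ 0.4386 -0.2116  0.177 ] [328.31817651 240.78516331]
0.25 [ 0.4409 -0.2119  0.1891] [329.06875485 236.92128097]
```

View pics/p5.png

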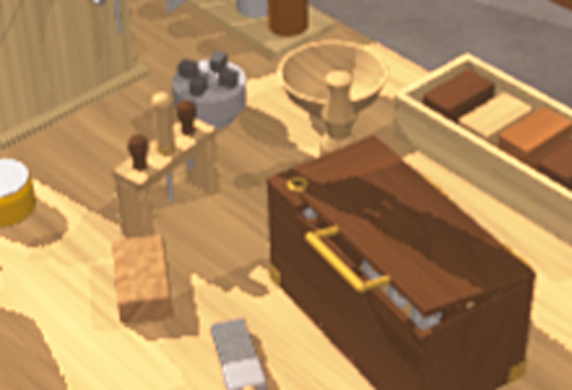

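The pin hangs in the rack with its collar down (view px 163,125). The lid is ajar at about 0.18-0.2 rad and the bar is near (345,262). I'll pinch the bar next.

```bash
python3 -c "
from h import *
go((.4386,-.2116,.26,-.15))"
```

```text
(0.4386, -0.2116, 0.26, -0.15) [-11.26, 3.52, -33.35] [-0.011, 1.906, 0.008]
```

Call:
servo_tool(moves=[-11.3,3.5,-33.4,-0.011,1.906,0.008,0.35,-11.3,3.5,-33.4,-0.011,1.906,0.008,0.35,-11.3,3.5,-33.4,-0.011,1.906,0.008,0.35,-11.3,3.5,-33.4,-0.011,1.906,0.008,0.35,-11.3,3.5,-33.4,-0.011,1.906,0.008,0.35,-11.3,3.5,-33.4,-0.011,1.906,0.008,0.35,-11.3,3.5,-33.4,-0.011,1.906,0.008,0.35,-11.3,3.5,-33.4,-0.011,1.906,0.008,0.35,-11.3,3.5,-33.4,-0.011,1.906,0.008,0.35,-11.3,3.5,-33.4,-0.011,1.906,0.008,0.35,-11.3,3.5,-33.4,-0.011,1.906,0.008,0.35,-11.3,3.5,-33.4,-0.011,1.906,0.008,0.35,-11.3,3.5,-33.4,-0.011,1.906,0.008,0.35,-11.3,3.5,-33.4,-0.011,1.906,0.008,0.35,-11.3,3.5,-33.4,-0.011,1.906,0.008,0.35,-11.3,3.5,-33.4,-0.011,1.906,0.008,0.35,-11.3,3.5,-33.4,-0.011,1.906,0.008,0.35,-11.3,3.5,-33.4,-0.011,1.906,0.008,0.35,-11.3,3.5,-33.4,-0.011,1.906,0.008,0.35])

```text
time: 11.38
position: [0.4366, -0.2121, 0.2566]
orientation: [-0.464, 0.538, -0.534, 0.459]
contact_force: [0.2, 0.6, -0.2]
opening: 0.0328
```

```bash
python3 -c "
from h import *
s=env.sense();print(s['joint_positions'].round(2))
go((.4386,-.2116,.16,-.15))"
```

```text
[-0.57 -0.06  1.42 -0.    1.79 -0.42]
(0.4386, -0.2116, 0.16, -0.15) [-0.09, 9.66, 0.27] [0.008, 0.001, 0.001]
```

Call:
servo_tool(moves=[-0.1,4,0.2,0.008,0,0,0.35,-0.1,7,0.2,0.008,0,0,0.35,-0.1,9.6,0.2,0.008,0,0,0.35,-0.1,9.6,0.2,0.008,0,0,0.35,-0.1,9.6,0.2,0.008,0,0,0.05,-0.1,9.6,0.2,0.008,0,0,0.05,-0.1,9.6,0.2,0.008,0,0,0.05,-0.1,9.6,0.2,0.008,0,0,0.05,-0.1,9.6,0.2,0.008,0,0,0.05,-0.1,9.6,0.2,0.008,0,0,0.05], squeeze=20)

```text
time: 12.22
position: [0.44, -0.2126, 0.1642]
orientation: [0.461, -0.533, 0.539, -0.462]
contact_force: [2.9, 0.1, 5.1]
opening: 0.0091
```

```bash
python3 - <<'E'
from h import *
s=env.sense();p=s['position'];M=R.from_quat(s['orientation']).as_matrix();print(p,M.round(3),s['opening'],s['contact_force'])
r=np.hypot(.179,.005);a0=np.arctan2(.005,.179)
th0=.19
X=lambda t:np.array([-r*np.cos(t+a0),r*np.sin(t+a0)])  # along chest x, z (t+a0: bar is above line)
ex=np.array([np.cos(-.15),np.sin(-.15),0])
for t in list(np.linspace(th0,1.833,9)[1:]):
    d=X(t)-X(th0); w=ex*d[0]+[0,0,d[1]]; print(round(t,3),(M.T@w*100).round(2).tolist(),(p+w).round(3))
E
```

```text
[ 0.43996937 -0.21256064  0.16419086] [[-0.149  0.006  0.989]
 [-0.989 -0.005 -0.149]
 [ 0.004 -1.     0.007]] 0.009066383572279298 [2.91796383 0.1264179  5.09010778]
0.395 [0.01, -3.48, 1.18] [ 0.451 -0.214  0.199]
0.601 [0.03, -6.64, 3.04] [ 0.47  -0.217  0.231]
0.806 [0.04, -9.35, 5.51] [ 0.494 -0.221  0.258]
1.012 [0.04, -11.51, 8.49] [ 0.523 -0.225  0.28 ]
1.217 [0.05, -13.01, 11.84] [ 0.556 -0.23   0.295]
1.422 [0.05, -13.8, 15.42] [ 0.592 -0.235  0.303]
1.628 [0.05, -13.84, 19.09] [ 0.628 -0.241  0.304]
1.833 [0.05, -13.14, 22.69] [ 0.663 -0.246  0.297]
```

Call:
servo_tool(moves=[0,-1.75,0.55,0,0,0,0.05,0,-3.5,1.2,0,0,0,0.05,0,-5.1,2.1,0,0,0,0.05,0,-6.6,3.0,0,0,0,0.05,0,-8.0,4.25,0,0,0,0.05,0,-9.35,5.5,0,0,0,0.05,0,-10.5,7.0,0,0,0,0.05,0,-11.5,8.5,0,0,0,0.05,0,-12.3,10.1,0,0,0,0.05,0,-13.0,11.8,0,0,0,0.05,0,-13.45,13.6,0,0,0,0.05,0,-13.8,15.4,0,0,0,0.05,0,-13.9,17.2,0,0,0,0.05,0,-13.85,19.1,0,0,0,0.05,0,-13.55,20.9,0,0,0,0.05,0,-13.15,22.7,0,0,0,0.05,0,-13.15,22.7,0,0,0,0.05,0,-13.15,22.7,0,0,0,0.05])

```text
time: 13.72
position: [0.6655, -0.2475, 0.2967]
orientation: [0.46, -0.532, 0.541, -0.462]
contact_force: [4.6, -4.3, 6.2]
opening: 0.0089
```

```bash
python3 - <<'E'
from h import *
s=env.sense();p=s['position'];print(p,s['opening'],s['contact_force'])
go((.663,-.246,.297,-.15))
im=env.get_image('side');np.save('side3.npy',im)
h=cv2.cvtColor(im,cv2.COLOR_RGB2HSV)
cv2.imwrite('pics/p6.png',cv2.resize(im[90:290,280:500],None,fx=2.6,fy=2.6,interpolation=cv2.INTER_CUBIC)[:,:,::-1])
c,s_=np.cos(-.15),np.sin(-.15); C=np.array([[c,-s_],[s_,c]]);O=np.array([.5414,-.2271])
for th in (1.7,1.833,1.95):
    x=-.179*np.cos(th)-.005*np.sin(th);z=.14+.179*np.sin(th)+.005*np.cos(th)
    q=np.r_[O+C@[.073+x,0],z];print(th,q.round(4),proj('side',q),[proj('side',np.r_[O+C@[.073+x,y],z]).round(1) for y in(-.045,.045)])
E
```

```text
[ 0.66548462 -0.24748033  0.29669827] 0.008919811851550625 [ 4.55302051 -4.32119407  6.184839  ]
(0.663, -0.246, 0.297, -0.15) [-0.11, -0.03, -0.27] [-0.011, -0.001, 0.006]
1.7 [ 0.6315 -0.2407  0.3169] [390.54569028 171.78866994] [array([402.1, 180.1]), array([379.5, 163.8])]
1.833 [ 0.6547 -0.2442  0.3116] [397.31070322 170.57660351] [array([408.9, 178.8]), array([386.3, 162.7])]
1.95 [ 0.6745 -0.2472  0.3044] [402.89225362 170.39171773] [array([414.4, 178.5]), array([391.8, 162.6])]
```

View pics/p6.png

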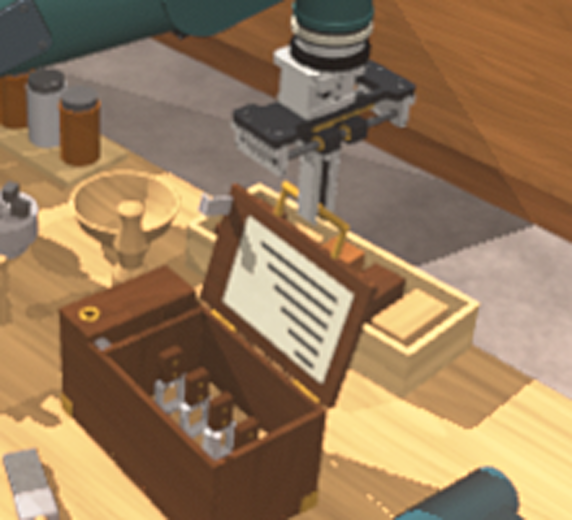

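Call:
servo_tool(moves=[0,-0.1,-0.3,0,0,0,0.05,0,-0.1,-0.6,0,0,0,0.05,0,-0.1,-0.6,0,0,0,0.05,0,-0.1,-0.6,0,0,0,0.05,0,-0.1,-0.4,0,0,0,0.3,0,-0.1,-0.4,0,0,0,0.35,0,-0.1,-0.4,0,0,0,0.35,0,-3,-0.4,0,0,0,0.35,0,-6,-1,0,0,0,0.35,0,-6,-5,0,0,0,0.35,0,-6,-9,0,0,0,0.35,0,-6,-13,0,0,0,0.35,0,-6,-17,0,0,0,0.35,0,-6,-21,0,0,0,0.35,0,-6,-25,0,0,0,0.35,0,-6,-28,0,0,0,0.35,0,-6,-28,0,0,0,0.35])

```text
time: 15.18
position: [0.3816, -0.202, 0.3545]
orientation: [0.461, -0.535, 0.538, -0.46]
contact_force: [1.9, 0.5, 1.0]
opening: 0.0331
```

```bash
python3 - <<'E'
from h import *
s=env.sense();print(s['position'],s['contact_force'])
a=env.get_image('side');b=env.get_image('top');np.save('side4.npy',a);np.save('top4.npy',b)
A=cv2.resize(a[145:275,290:430],None,fx=4,fy=4,interpolation=cv2.INTER_CUBIC)
cv2.imwrite('pics/s7.png',A[:,:,::-1])
B=cv2.resize(b[140:245,310:420],None,fx=5,fy=5,interpolation=cv2.INTER_CUBIC)
cv2.imwrite('pics/t7.png',B[:,:,::-1])
E
```

```text
[ 0.38155376 -0.20203062  0.35452151] [1.88358439 0.5485992  0.95957483]
```

View pics/s7.png

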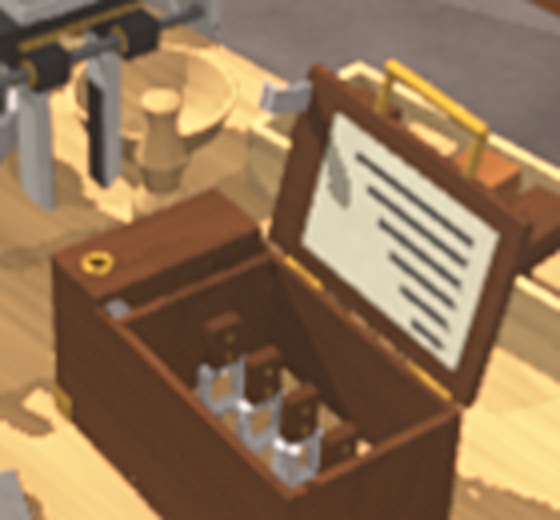

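View pics/t7.png

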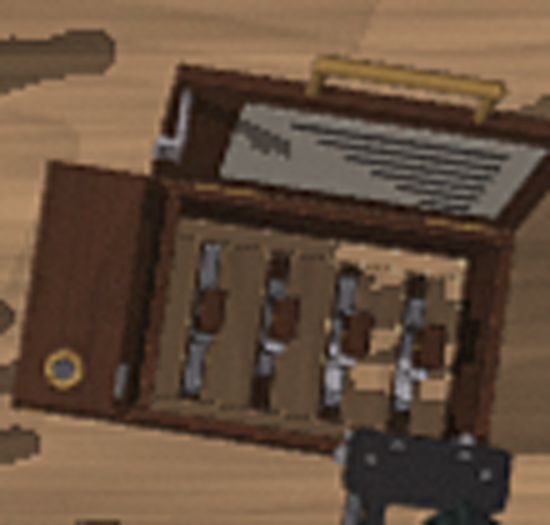

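```bash
cat >> h.py <<'E'
O=np.array([.5414,-.2271]);_c,_s=np.cos(-.15),np.sin(-.15);C=np.array([[_c,-_s],[_s,_c]])
def W(x,y,z): return np.r_[O+C@[x,y],z]
E
python3 - <<'E'
from h import *
S=lambda x,y:(290+(x+.5)/4-.5,145+(y+.5)/4-.5); T=lambda x,y:(310+(x+.5)/5-.5,140+(y+.5)/5-.5)
for a,b in(((392,69),(318,66)),((483,130),(500,90))):
    p,e=two(*T(*b),*S(*a)); q=C.T@(p[:2]-O); print(p.round(4),e.round(4),'chest',q.round(4),'ang',np.arctan2(p[2]-.14,-(q[0]-.073))-.028)
# refine chest: hinge line/rim inner corners in top  (rim z .14)
for n,q in(('rim FL outer',(130,418)),('catchtop FL',(14,405)),('catchtop RL',(48,162)),('rim RR',(515,235))):
    print(n,(C.T@(onz('top',*T(*q),.15 if 'catch' in n else .14)[:2]-O)).round(4))
b=np.load('top4.npy');h=cv2.cvtColor(b,cv2.COLOR_RGB2HSV)
for yy in(.0675,.0225,-.0225,-.0675):
  for off in(0.,):
    r=[]
    for x in np.arange(-.058,.0581,.004):
        u,v=proj('top',W(x,yy+off,.052)); p=cv2.getRectSubPix(b,(1,1),(float(u),float(v)))[0,0].astype(int); r.append('%d/%d'%(p.mean(),p[0]-p[2]))
    print(yy,*r)
E
```

```text
[ 0.6671 -0.1978  0.3105] 0.0029 chest [0.1199 0.0478] ang 1.811139905523872
[ 0.6522 -0.2897  0.3151] 0.0002 chest [ 0.1189 -0.0453] ang 1.7991056286100173
rim FL outer [-0.071   0.1103]
catchtop FL [-0.0738  0.1799]
catchtop RL [0.0729 0.181 ]
rim RR [ 0.0715 -0.103 ]
0.0675 74/39 73/39 39/27 58/4 84/1 101/-1 91/1 86/1 81/1 82/2 83/1 68/3 89/1 45/16 40/40 46/38 47/34 47/36 43/35 43/37 56/13 83/1 91/-2 90/0 90/1 87/2 86/1 78/10 66/33 74/40
0.0225 73/38 68/36 43/24 30/18 29/20 30/19 31/18 30/18 73/2 82/0 79/2 62/5 154/-3 87/11 36/24 37/27 47/32 52/36 39/30 36/33 60/13 70/2 77/3 49/12 30/21 33/20 33/19 45/23 65/33 74/38
-0.0225 73/39 64/32 39/21 32/19 45/9 90/-1 96/-3 138/0 154/-1 141/0 109/1 115/0 121/3 65/16 43/19 47/28 56/34 35/15 30/19 57/12 81/1 85/0 84/1 86/0 93/-2 59/9 31/17 56/30 111/59 124/65
-0.0675 63/0 36/6 32/18 33/19 29/19 47/11 89/0 140/-5 156/-1 142/1 109/0 107/0 105/4 75/12 54/14 61/24 53/16 48/11 38/14 61/3 84/-1 88/0 88/1 73/2 35/15 31/19 31/14 49/28 116/59 125/66
```

```bash
python3 - <<'E'
from h import *
T=lambda x,y:(310+(x+.5)/5-.5,140+(y+.5)/5-.5)
for q in((210,311),(284,318),(355,334),(430,349)): print('handle',(C.T@(onz('top',*T(*q),.132)[:2]-O)).round(4))
S=lambda x,y:(290+(x+.5)/4-.5,145+(y+.5)/4-.5)
for q in((222,328),(262,360),(298,398),(340,436)): print('handle side',(C.T@(onz('side',*S(*q),.125)[:2]-O)).round(4))
p=W(.0015,.0675,0);go((p[0],p[1],.20,1.4208),(p[0],p[1],.095,1.4208))
E
```

```text
handle [0.0001 0.0713]
handle [0.0024 0.0265]
handle [-0.0009 -0.0171]
handle [-0.0033 -0.063 ]
handle side [0.0015 0.0695]
handle side [0.0043 0.0263]
handle side [ 0.0011 -0.0186]
handle side [ 0.0013 -0.0639]
(np.float64(0.552970230558872), np.float64(-0.16058210943802753), 0.2, 1.4208) [-6.77, 15.37, 15.91] [-0.0, -1.572, 0.004]
(np.float64(0.552970230558872), np.float64(-0.16058210943802753), 0.095, 1.4208) [-6.79, 25.87, 15.88] [-0.0, -1.572, 0.004]
```

Call:
servo_tool(moves=[0,0,0,0,-1.572,0,0.28,0,0,0,0,-1.572,0,0.28,0,0,0,0,-1.572,0,0.28,0,0,0,0,-1.572,0,0.28,0,0,0,0,-1.572,0,0.28,0,0,0,0,-1.572,0,0.28,0,0,0,0,-1.572,0,0.28,0,0,0,0,-1.572,0,0.28,-6.8,0,8,0,-1.572,0.004,0.28,-6.8,4,10,0,-1.572,0.004,0.28,-6.8,8,13,0,-1.572,0.004,0.28,-6.8,12,15.9,0,-1.572,0.004,0.28,-6.8,15.4,15.9,0,-1.572,0.004,0.28,-6.8,15.4,15.9,0,-1.572,0.004,0.28,-6.8,15.4,15.9,0,-1.572,0.004,0.28,-6.8,15.4,15.9,0,-1.572,0.004,0.28,-6.8,15.4,15.9,0,-1.572,0.004,0.28])

```text
time: 16.7
position: [0.554, -0.1603, 0.1998]
orientation: [-0.705, 0.053, -0.052, 0.705]
contact_force: [0.4, -0.5, 1.6]
opening: 0.0263
```

```bash
python3 - <<'E'
from h import *
print(env.sense()['opening'])
p=W(.0015,.069,0);go((p[0],p[1],.095,1.4208))
im=env.get_image('side');np.save('side5.npy',im)
E
```

```text
0.026262525090648327
(np.float64(0.5531943877575825), np.float64(-0.15909895282112346), 0.095, 1.4208) [-0.08, 10.48, 0.1] [-0.001, 0.001, -0.001]
```

Call:
servo_tool(moves=[-0.1,2,0.1,0,0,0,0.28,-0.1,4,0.1,0,0,0,0.28,-0.1,6,0.1,0,0,0,0.28,-0.1,8,0.1,0,0,0,0.28,-0.1,10,0.1,0,0,0,0.28,-0.1,10.5,0.1,0,0,0,0.28,-0.1,10.5,0.1,0,0,0,0.28,-0.1,10.5,0.1,0,0,0,0.05,-0.1,10.5,0.1,0,0,0,0.05,-0.1,10.5,0.1,0,0,0,0.05,-0.1,10.5,0.1,0,0,0,0.05,-0.1,10.5,0.1,0,0,0,0.05], squeeze=30)

```text
time: 17.75
position: [0.5539, -0.1598, 0.0972]
orientation: [0.706, -0.051, 0.054, -0.705]
contact_force: [-1.6, -0.1, 6.1]
opening: 0.014
```

```bash
python3 - <<'E'
from h import *
s=env.sense();print(s['position'],s['opening'],s['contact_force'])
p=s['position'];go((p[0],p[1],.29,1.4208),(.509,.215,.29,1.5708),(.509,.215,p[2]+.165,1.5708))
E
```

```text
[ 0.5539367  -0.1597781   0.09724741] 0.013979789145278315 [-1.60621497 -0.10360047  6.06992423]
(np.float64(0.5539366966818088), np.float64(-0.1597781011525447), 0.29, 1.4208) [0.07, -19.28, -0.01] [0.001, 0.001, 0.004]
(0.509, 0.215, 0.29, 1.5708) [-9.93, -19.34, 36.38] [0.001, -0.149, 0.004]
(0.509, 0.215, np.float64(0.2622474120234334), 1.5708) [-9.94, -16.57, 36.38] [0.001, -0.149, 0.004]
```

Call:
servo_tool(moves=[0,-3,0,0,0,0,0.05,0,-6,0,0,0,0,0.05,0,-9,0,0,0,0,0.05,0,-13,0,0,0,0,0.05,0,-17,0,0,0,0,0.05,0,-19.3,0,0,0,0,0.05,0,-19.3,0,0,0,0,0.05,-9.9,-19.3,36.4,0,-0.149,0,0.05,-9.9,-19.3,36.4,0,-0.149,0,0.05,-9.9,-19.3,36.4,0,-0.149,0,0.05,-9.9,-19.3,36.4,0,-0.149,0,0.05,-9.9,-19.3,36.4,0,-0.149,0,0.05,-9.9,-19.3,36.4,0,-0.149,0,0.05,-9.9,-19.3,36.4,0,-0.149,0,0.05,-9.9,-19.3,36.4,0,-0.149,0,0.05,-9.9,-19.3,36.4,0,-0.149,0,0.05,-9.9,-16.6,36.4,0,-0.149,0,0.05,-9.9,-16.6,36.4,0,-0.149,0,0.05,-9.9,-16.6,36.4,0,-0.149,0,0.05])

```text
time: 19.33
position: [0.5072, 0.2152, 0.2574]
orientation: [0.708, -0.002, -0.003, -0.706]
contact_force: [-0.3, 0.3, -0.6]
opening: 0.0138
```

```bash
python3 - <<'E'
from h import *
s=env.sense();print(s['position'],s['opening'],s['contact_force'])
p=s['position'];go((.509,.215,.262,1.5708),(.509,.383,.262,1.5708))
im=env.get_image('side');np.save('side6.npy',im)
u,v=proj('side',(.51,.25,.24)).astype(int);print(u,v);x0,y0=max(u-60,0),max(v-55,0);print(x0,y0)
cv2.imwrite('pics/s8.png',cv2.resize(im[y0:y0+100,x0:x0+120],None,fx=5,fy=5,interpolation=cv2.INTER_CUBIC)[:,:,::-1])
# expected hole centre projection
c=[p[0],p[1],p[2]-.0432+.016];print('hole centre px',proj('side',c),'arm end px',proj('side',(.509,.275,.235)))
E
```

```text
[0.50718491 0.21515786 0.2574371 ] 0.01377030666151719 [-0.26558145  0.32735787 -0.55636261]
(0.509, 0.215, 0.262, 1.5708) [0.18, -0.46, -0.02] [0.002, 0.001, -0.007]
(0.509, 0.383, 0.262, 1.5708) [0.2, -0.49, 16.78] [0.002, 0.001, -0.007]
243 142
183 87
hole centre px [249.91395799 149.61826258] arm end px [238.99107468 140.78728155]
```

View pics/s8.png

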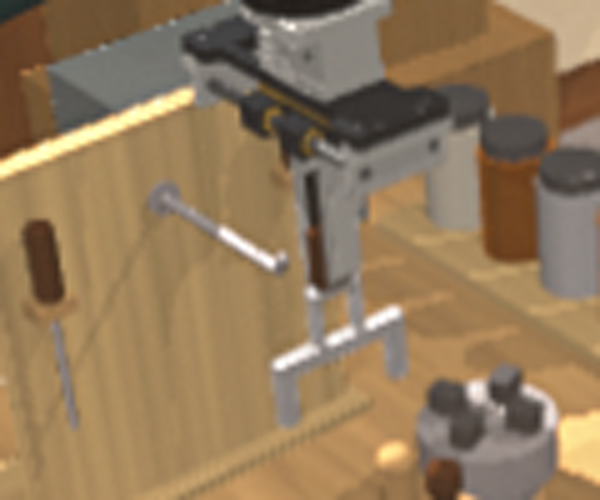

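The side view shows the largest gauge hanging straight in the grip. Its hole is centred at view px (335,312) and the hook tip is at (282,262), which matches the projections. I'll thread it on.

Call:
servo_tool(moves=[0.2,-0.5,0,0,0,-0.006,0.05,0.2,-0.5,0,0,0,-0.006,0.05,0.2,-0.5,2,0,0,-0.006,0.05,0.2,-0.5,4,0,0,-0.006,0.05,0.2,-0.5,6,0,0,-0.006,0.05,0.2,-0.5,8,0,0,-0.006,0.05,0.2,-0.5,8,0,0,-0.006,0.05])

```text
time: 19.97
position: [0.5112, 0.2975, 0.2667]
orientation: [-0.706, -0.003, -0.002, 0.708]
contact_force: [-0.4, 0.5, -0.9]
opening: 0.0136
```

Call:
servo_tool(moves=[-0.15,0.3,2,0,0,0,0.05,-0.15,0.3,4,0,0,0,0.05,-0.15,0.3,6,0,0,0,0.05,-0.15,0.3,7.5,0,0,0,0.05,-0.15,0.3,8.4,0,0,0,0.05,-0.15,0.3,8.4,0,0,0,0.05,-0.15,0.3,8.4,0,0,0,0.05])

```text
time: 20.55
position: [0.5095, 0.3788, 0.263]
orientation: [0.707, 0.002, 0.002, -0.707]
contact_force: [-0.4, -0.3, -1.7]
opening: 0.0141
```

Call:
servo_tool(moves=[0,0,0.4,0,0,0,0.05,0,0.6,0.4,0,0,0,0.05,0,1.2,0.4,0,0,0,0.05,0,1.7,0.4,0,0,0,0.05,0,1.9,0.4,0,0,0,0.05,0,1.9,0.4,0,0,0,0.05,0,1.9,0.4,0,0,0,0.05])

```text
time: 21.13
position: [0.5092, 0.3829, 0.245]
orientation: [-0.707, -0.002, -0.002, 0.707]
contact_force: [-1.6, -1.8, 5.6]
opening: 0.0135
```

Call:
servo_tool(moves=[0,-0.1,0,0,0,0,0.1,0,-0.1,0,0,0,0,0.19,0,-0.1,0,0,0,0,0.2,0,-0.1,0,0,0,0,0.2,0,-0.1,0,0,0,0,0.2,0,-1.5,0,0,0,0,0.2,0,-3,0,0,0,0,0.2,0,-5,0,0,0,0,0.2,0,-7,0,0,0,0,0.2,0,-7,0,0,0,0,0.2])

```text
time: 21.97
position: [0.5099, 0.3841, 0.3185]
orientation: [-0.705, -0.004, -0.004, 0.709]
contact_force: [-0.4, -0.4, 1.4]
opening: 0.0188
```

```bash
cat > chk.py <<'E'
from h import *
import sys
def run(tag):
    s=env.sense();print(s['time'],s['position'],s['opening'],s['contact_force'])
    im=env.get_image('side');np.save('side_%s.npy'%tag,im)
    return im
E
python3 - <<'E'
from chk import *
run('g1')
p=W(.001,-.0215,0);go((p[0],p[1],.32,1.4208),(p[0],p[1],.20,1.4208))
E
```

```text
21.9667 [0.50988845 0.3841208  0.31846829] 0.01882734339995485 [-0.38288626 -0.39001088  1.41400444]
(np.float64(0.5391758512297536), np.float64(-0.2485080163080985), 0.32, 1.4208) [2.94, -0.57, -63.25] [-0.004, 0.15, 0.009]
(np.float64(0.5391758512297536), np.float64(-0.2485080163080985), 0.2, 1.4208) [2.82, 11.43, -63.29] [-0.004, 0.15, 0.009]
```

Call:
servo_tool(moves=[2.9,-0.6,-63.3,0,0.15,0.008,0.2,2.9,-0.6,-63.3,0,0.15,0.008,0.2,2.9,-0.6,-63.3,0,0.15,0.008,0.2,2.9,-0.6,-63.3,0,0.15,0.008,0.2,2.9,-0.6,-63.3,0,0.15,0.008,0.2,2.9,-0.6,-63.3,0,0.15,0.008,0.28,2.9,-0.6,-63.3,0,0.15,0.008,0.28,2.9,-0.6,-63.3,0,0.15,0.008,0.28,2.9,-0.6,-63.3,0,0.15,0.008,0.28,2.9,-0.6,-63.3,0,0.15,0.008,0.28,2.9,-0.6,-63.3,0,0.15,0.008,0.28,2.9,-0.6,-63.3,0,0.15,0.008,0.28,2.9,-0.6,-63.3,0,0.15,0.008,0.28,2.9,-0.6,-63.3,0,0.15,0.008,0.28,2.9,-0.6,-63.3,0,0.15,0.008,0.28,2.9,5,-63.3,0,0.15,0.008,0.28,2.9,11.4,-63.3,0,0.15,0.008,0.28,2.9,11.4,-63.3,0,0.15,0.008,0.28,2.9,11.4,-63.3,0,0.15,0.008,0.28])

```text
time: 23.6
position: [0.5319, -0.2464, 0.1848]
orientation: [-0.701, 0.062, -0.044, 0.709]
contact_force: [-0.7, -0.0, -2.9]
opening: 0.0265
```

```bash
python3 - <<'E'
from chk import *
a=run('g1b')
A=cv2.resize(a[85:185,190:290],None,fx=4,fy=4,interpolation=cv2.INTER_CUBIC)
B=cv2.resize(a[185:285,300:400],None,fx=4,fy=4,interpolation=cv2.INTER_CUBIC)
cv2.imwrite('pics/s9.png',np.hstack([A,B])[:,:,::-1])
p=W(.001,-.0215,0);go((p[0],p[1],.098,1.4208))
E
```

```text
23.6 [ 0.53193525 -0.24638092  0.1848186 ] 0.02648769568010974 [-0.67524226 -0.03024242 -2.91570569]
(np.float64(0.5391758512297536), np.float64(-0.2485080163080985), 0.098, 1.4208) [0.66, 9.27, -0.11] [-0.007, -0.0, -0.019]
```

View pics/s9.png

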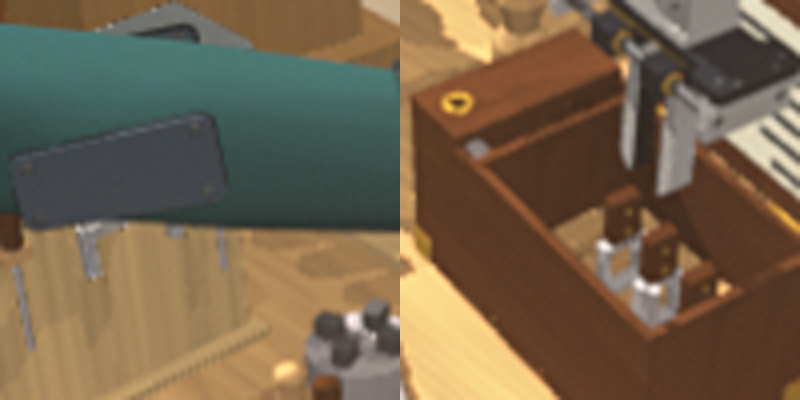

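Call:
servo_tool(moves=[0,0,0,0,0,0,0.28,0,0,0,0,0,0,0.28,0,0,0,0,0,0,0.28])

```text
time: 23.9
position: [0.5407, -0.2503, 0.2041]
orientation: [0.706, -0.051, 0.054, -0.704]
contact_force: [-0.0, -0.1, 0.5]
opening: 0.0263
```

```bash
python3 - <<'E'
from h import *
p=W(.001,-.0215,0);go((p[0],p[1],.098,1.4208))
E
```

```text
(np.float64(0.5391758512297536), np.float64(-0.2485080163080985), 0.098, 1.4208) [-0.22, 10.61, 0.17] [0.002, 0.001, 0.005]
```

Call:
servo_tool(moves=[-0.1,2,0.1,0,0,0.003,0.28,-0.1,4,0.1,0,0,0.003,0.28,-0.1,6,0.1,0,0,0.003,0.28,-0.1,8,0.1,0,0,0.003,0.28,-0.1,9.8,0.1,0,0,0.003,0.28,-0.1,10.3,0.1,0,0,0.003,0.28,-0.1,10.3,0.1,0,0,0.003,0.28,-0.1,10.3,0.1,0,0,0.003,0.05,-0.1,10.3,0.1,0,0,0.003,0.05,-0.1,10.3,0.1,0,0,0.003,0.05,-0.1,10.3,0.1,0,0,0.003,0.05,-0.1,10.3,0.1,0,0,0.003,0.05])

```text
time: 24.9
position: [0.5389, -0.249, 0.0991]
orientation: [0.705, -0.053, 0.052, -0.705]
contact_force: [0.9, -0.3, 5.6]
opening: 0.0136
```

```bash
python3 - <<'E'
from h import *
s=env.sense();print(s['position'],s['opening'],s['contact_force'])
p=s['position'];print('z0off',p[2]-.054);go((p[0],p[1],.29,1.4208),(.5095,.215,.29,1.5708),(.5095,.215,p[2]+.166,1.5708))
E
```

```text
[ 0.53894609 -0.24898091  0.09913856] 0.013626400056838777 [ 0.90611708 -0.32569815  5.64055953]
z0off 0.04513855521440623
(np.float64(0.5389460934086652), np.float64(-0.2489809120079325), 0.29, 1.4208) [-0.02, -19.09, -0.01] [0.001, 0.0, -0.001]
(0.5095, 0.215, 0.29, 1.5708) [-9.86, -19.11, 45.42] [0.001, -0.15, -0.001]
(0.5095, 0.215, np.float64(0.2651385552144062), 1.5708) [-9.86, -16.62, 45.43] [0.001, -0.15, -0.001]
```

Call:
servo_tool(moves=[0,-3,0,0,0,0,0.05,0,-7,0,0,0,0,0.05,0,-11,0,0,0,0,0.05,0,-15,0,0,0,0,0.05,0,-19.1,0,0,0,0,0.05,0,-19.1,0,0,0,0,0.05,-9.9,-19.1,45.4,0,-0.15,0,0.05,-9.9,-19.1,45.4,0,-0.15,0,0.05,-9.9,-19.1,45.4,0,-0.15,0,0.05,-9.9,-19.1,45.4,0,-0.15,0,0.05,-9.9,-19.1,45.4,0,-0.15,0,0.05,-9.9,-19.1,45.4,0,-0.15,0,0.05,-9.9,-19.1,45.4,0,-0.15,0,0.05,-9.9,-19.1,45.4,0,-0.15,0,0.05,-9.9,-19.1,45.4,0,-0.15,0,0.05,-9.9,-19.1,45.4,0,-0.15,0,0.05,-9.9,-19.1,45.4,0,-0.15,0,0.05,-9.9,-16.6,45.4,0,-0.15,0,0.05,-9.9,-16.6,45.4,0,-0.15,0,0.05,-9.9,-16.6,45.4,0,-0.15,0,0.05])

```text
time: 26.57
position: [0.5072, 0.215, 0.2614]
orientation: [0.707, -0.003, -0.004, -0.707]
contact_force: [0.1, -0.5, -0.4]
opening: 0.014
```

Call:
servo_tool(moves=[0,0,0,0,0,0,0.05,0,0,0,0,0,0,0.05])

```text
time: 26.73
position: [0.509, 0.2138, 0.2647]
orientation: [-0.706, 0.002, 0.001, 0.708]
contact_force: [-0.7, 1.0, -1.5]
opening: 0.0135
```

```bash
python3 - <<'E'
from chk import *
a=run('g2')
p=env.sense()['position'];c=[p[0],p[1],p[2]-.0451+.016];print(proj('side',c))
go((.5095,.215,.264,1.5708))
A=cv2.resize(a[85:205,190:290],None,fx=5,fy=5,interpolation=cv2.INTER_CUBIC);cv2.imwrite('pics/s10.png',A[:,:,::-1])
E
```

```text
26.7333 [0.50902407 0.21381631 0.26468114] 0.013514347392911623 [-0.6979575   1.04847431 -1.47590934]
[250.50574529 148.03014908]
(0.5095, 0.215, 0.264, 1.5708) [0.04, 0.08, 0.11] [-0.002, -0.002, -0.004]
```

View pics/s10.png

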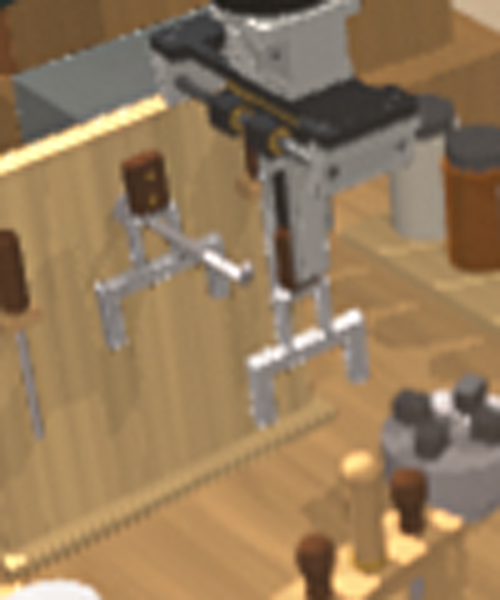

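Gauge 1 hangs upright near the panel (view px 150,240). Gauge 2 is lined up in front of the hook, with its hole at (303,315). I'll thread it on.

Call:
servo_tool(moves=[0,0,2,0,0,-0.002,0.05,0,0,4,0,0,-0.002,0.05,0,0,6,0,0,-0.002,0.05,0,0,8,0,0,-0.002,0.05,0,0,10,0,0,-0.002,0.05,0,0,12,0,0,-0.002,0.05,0,0,13.2,0,0,-0.002,0.05,0,0,14,0,0,-0.002,0.05,0,0,14,0,0,-0.002,0.05,0,0,14,0,0,-0.002,0.05])

```text
time: 27.62
position: [0.5086, 0.3545, 0.2639]
orientation: [-0.707, 0.001, 0.001, 0.708]
contact_force: [1.1, 0.9, -1.2]
opening: 0.0137
```

Call:
servo_tool(moves=[0,0.6,0,0,0,0,0.05,0,1.2,0,0,0,0,0.05,0,1.7,0,0,0,0,0.05,0,1.8,0,0,0,0,0.05,0,1.8,0,0,0,0,0.05,0,1.8,0,0,0,0,0.05])

```text
time: 28.12
position: [0.5083, 0.3543, 0.247]
orientation: [-0.707, 0.001, 0.0, 0.708]
contact_force: [-0.8, -2.3, 5.0]
opening: 0.0139
```

Call:
servo_tool(moves=[0,-0.1,0,0,0,0,0.1,0,-0.1,0,0,0,0,0.18,0,-0.1,0,0,0,0,0.19,0,-0.1,0,0,0,0,0.19,0,-0.1,0,0,0,0,0.19,0,-1.5,0,0,0,0,0.19,0,-3,0,0,0,0,0.19,0,-5,0,0,0,0,0.19,0,-7,0,0,0,0,0.19,0,-7,0,0,0,0,0.19,0,-7,0,0,0,0,0.19])

```text
time: 29.03
position: [0.5089, 0.3555, 0.3166]
orientation: [-0.706, 0.0, 0.001, 0.708]
contact_force: [0.2, -0.4, 1.0]
opening: 0.0183
```

```bash
python3 - <<'E'
from chk import *
run('g2b')
p=W(.0,-.0665,0);go((p[0],p[1],.32,1.4208),(p[0],p[1],.20,1.4208))
E
```

```text
29.0333 [0.50890133 0.35545105 0.31663834] 0.018270709297199126 [ 0.15896801 -0.42060136  1.00641394]
(np.float64(0.5314623641905056), np.float64(-0.2928532766827468), 0.32, 1.4208) [2.27, -0.62, -64.81] [-0.001, 0.15, -0.004]
(np.float64(0.5314623641905056), np.float64(-0.2928532766827468), 0.2, 1.4208) [2.32, 11.38, -64.83] [-0.001, 0.15, -0.004]
```

Call:
servo_tool(moves=[0.3,-0.4,-4,0,0,0,0.19,0.5,-0.4,-8,0,0.05,0,0.19,0.6,-0.4,-12,0,0.15,0,0.19,0.8,-0.4,-16,0,0.15,0,0.19,1,-0.4,-20,0,0.15,0,0.19,1,-0.4,-24,0,0.15,0,0.19,1,-0.4,-28,0,0.15,0,0.28,1.2,-0.4,-32,0,0.15,0,0.28,1.4,-0.4,-36,0,0.15,0,0.28,1.6,-0.4,-40,0,0.15,0,0.28,1.7,-0.4,-44,0,0.15,0,0.28,1.8,-0.4,-48,0,0.15,0,0.28,1.9,-0.4,-52,0,0.15,0,0.28,2,-0.4,-56,0,0.15,0,0.28,2.1,1,-59.5,0,0.15,0,0.28,2.2,4,-62,0,0.15,0,0.28,2.3,7,-64,0,0.15,0,0.28,2.3,9.5,-64.8,0,0.15,0,0.28,2.3,11.4,-64.8,0,0.15,0,0.28,2.3,11.4,-64.8,0,0.15,0,0.28])

```text
time: 30.75
position: [0.5278, -0.2914, 0.1916]
orientation: [-0.702, 0.059, -0.048, 0.708]
contact_force: [-0.0, 0.1, 0.2]
opening: 0.0262
```

Call:
servo_tool(moves=[0,0,0,0,0,0,0.28,0,0,0,0,0,0,0.28])

```text
time: 30.92
position: [0.5314, -0.2925, 0.201]
orientation: [-0.705, 0.054, -0.052, 0.706]
contact_force: [-0.1, -0.5, -0.2]
opening: 0.0263
```

```bash
python3 - <<'E'
from chk import *
a=run('g3');b=env.get_image('top')
p=W(.0,-.0665,0);go((p[0],p[1],.098,1.4208))
# compare chest handles with earlier side picture (dark-brown vertical position of gauge handles)
for yy in(.0225,-.0675):
    for nm in('side_g1b.npy','side_g3.npy'):
        im=np.load(nm);u,v=proj('side',W(0,yy,.12)).round().astype(int);w=im[v-6:v+7,u-9:u+10].astype(int);g=(w.max(2)-w.min(2));print(nm,yy,u,v,w.mean(2).mean(0).round().astype(int).tolist())
E
```

```text
30.9167 [ 0.531393   -0.29247185  0.20104698] 0.026316608941475354 [-0.06577094 -0.53823934 -0.24836125]
(np.float64(0.5314623641905056), np.float64(-0.2928532766827468), 0.098, 1.4208) [-0.05, 10.47, -0.02] [0.0, 0.001, -0.001]
side_g1b.npy 0.0225 355 237 [84, 86, 89, 87, 82, 61, 58, 59, 59, 59, 64, 66, 59, 59, 76, 89, 78, 72, 76]
side_g3.npy 0.0225 355 237 [84, 86, 89, 87, 82, 61, 57, 59, 59, 59, 64, 66, 59, 59, 76, 90, 81, 73, 69]
side_g1b.npy -0.0675 375 256 [99, 99, 106, 114, 89, 76, 76, 76, 74, 73, 72, 69, 65, 81, 94, 85, 72, 64, 63]
side_g3.npy -0.0675 375 256 [119, 120, 117, 105, 81, 75, 76, 75, 74, 72, 72, 69, 65, 81, 94, 85, 71, 63, 64]
```

Neither remaining gauge has moved. I'll descend on gauge 3.

Call:
servo_tool(moves=[0,2,0,0,0,0,0.28,0,4,0,0,0,0,0.28,0,6,0,0,0,0,0.28,0,8,0,0,0,0,0.28,0,9.8,0,0,0,0,0.28,0,10.3,0,0,0,0,0.28,0,10.3,0,0,0,0,0.28,0,10.3,0,0,0,0,0.05,0,10.3,0,0,0,0,0.05,0,10.3,0,0,0,0,0.05,0,10.3,0,0,0,0,0.05,0,10.3,0,0,0,0,0.05])

```text
time: 32.02
position: [0.532, -0.2932, 0.0999]
orientation: [0.705, -0.053, 0.053, -0.705]
contact_force: [0.6, 1.1, 6.3]
opening: 0.0141
```

```bash
python3 - <<'E'
from h import *
s=env.sense();print(s['position'],s['opening'],s['contact_force'])
p=s['position'];print('z0off',p[2]-.054);go((p[0],p[1],.29,1.4208),(.5095,.215,.29,1.5708),(.5095,.215,p[2]+.165,1.5708))
E
```

```text
[ 0.53200019 -0.29321673  0.09991567] 0.014094370663492499 [0.56995952 1.14834588 6.29370155]
z0off 0.04591567383078533
(np.float64(0.5320001886757054), np.float64(-0.29321673375679785), 0.29, 1.4208) [0.0, -19.01, -0.01] [0.001, 0.0, 0.0]
(0.5095, 0.215, 0.29, 1.5708) [-9.8, -19.04, 49.91] [0.001, -0.15, 0.0]
(0.5095, 0.215, np.float64(0.26491567383078535), 1.5708) [-9.8, -16.53, 49.91] [0.001, -0.15, 0.0]
```

Call:
servo_tool(moves=[0,-3,0,0,0,0,0.05,0,-7,0,0,0,0,0.05,0,-11,0,0,0,0,0.05,0,-15,0,0,0,0,0.05,0,-18.5,0,0,0,0,0.05,-0.4,-19,2,0,0,0,0.05,-1.2,-19,6,0,-0.05,0,0.05,-2,-19,10,0,-0.1,0,0.05,-2.8,-19,14,0,-0.15,0,0.05,-3.5,-19,18,0,-0.15,0,0.05,-4.3,-19,22,0,-0.15,0,0.05,-5.1,-19,26,0,-0.15,0,0.05,-5.9,-19,30,0,-0.15,0,0.05,-6.7,-19,34,0,-0.15,0,0.05,-7.5,-19,38,0,-0.15,0,0.05,-8.3,-19,42,0,-0.15,0,0.05,-9,-19,46,0,-0.15,0,0.05,-9.6,-18,49,0,-0.15,0,0.05,-9.8,-16.6,49.9,0,-0.15,0,0.05,-9.8,-16.6,49.9,0,-0.15,0,0.05])

```text
time: 33.68
position: [0.5071, 0.2175, 0.2609]
orientation: [-0.707, 0.002, 0.005, 0.707]
contact_force: [0.5, -0.3, -1.5]
opening: 0.0136
```

Call:
servo_tool(moves=[0,0,0,0,0,0,0.05,0,0,0,0,0,0,0.05,0,0,0,0,0,0,0.05])

```text
time: 33.93
position: [0.5095, 0.214, 0.2655]
orientation: [-0.706, 0.001, 0.0, 0.708]
contact_force: [0.3, -0.1, -0.6]
opening: 0.014
```

```bash
python3 - <<'E'
from chk import *
a=run('g3b')
go((.5095,.215,.265,1.5708))
# where is gauge2's handle now? dark handle column profile
h=cv2.cvtColor(a,cv2.COLOR_RGB2HSV); m=((h[...,2]<110)&(h[...,1]>110)).astype(np.uint8);m[:100]=0;m[150:]=0;m[:,:205]=0;m[:,262:]=0
n,l,st,ce=cv2.connectedComponentsWithStats(m)
for i in range(1,n):
    if st[i,4]>15: print(st[i],ce[i].round(1))
for y in(.383,.3535,.324,.2945): print(y,proj('side',(.509,y,.262)).round(1))
E
```

```text
33.9333 [0.50954551 0.21399697 0.26549163] 0.014020677057166532 [ 0.30613976 -0.09497203 -0.60188608]
(0.5095, 0.215, 0.265, 1.5708) [-0.01, 0.06, 0.1] [-0.002, -0.002, -0.002]
[215 116  13  16 123] [221.2 123.4]
[245 130   4  13  29] [246.4 136.2]
0.383 [218.9 121.1]
0.3535 [224.  124.4]
0.324 [229.2 127.7]
0.2945 [234.5 131. ]
```

Call:
servo_tool(moves=[0,0,2,0,0,0,0.05,0,0,4,0,0,0,0.05,0,0,6,0,0,0,0.05,0,0,8,0,0,0,0.05,0,0,9.5,0,0,0,0.05,0,0,10.6,0,0,0,0.05,0,0,11,0,0,0,0.05,0,0,11,0,0,0,0.05,0,0,11,0,0,0,0.05])

```text
time: 34.73
position: [0.5092, 0.3246, 0.2647]
orientation: [-0.707, 0.001, 0.001, 0.708]
contact_force: [0.5, -0.8, -0.5]
opening: 0.0138
```

Call:
servo_tool(moves=[0,0.6,0,0,0,0,0.05,0,1.2,0,0,0,0,0.05,0,1.7,0,0,0,0,0.05,0,1.8,0,0,0,0,0.05,0,1.8,0,0,0,0,0.05,0,1.8,0,0,0,0,0.05])

```text
time: 35.23
position: [0.5089, 0.3245, 0.2477]
orientation: [-0.707, 0.001, 0.001, 0.708]
contact_force: [-1.1, -2.0, 4.7]
opening: 0.0136
```

Call:
servo_tool(moves=[0,-0.1,0,0,0,0,0.1,0,-0.1,0,0,0,0,0.18,0,-0.1,0,0,0,0,0.19,0,-0.1,0,0,0,0,0.19,0,-0.1,0,0,0,0,0.19,0,-1.5,0,0,0,0,0.19,0,-3,0,0,0,0,0.19,0,-5,0,0,0,0,0.19,0,-7,0,0,0,0,0.19,0,-7,0,0,0,0,0.19,0,-7,0,0,0,0,0.19])

```text
time: 36.15
position: [0.5096, 0.3254, 0.3176]
orientation: [-0.706, 0.0, 0.001, 0.708]
contact_force: [0.6, -0.0, -0.1]
opening: 0.0179
```

```bash
python3 - <<'E'
from chk import *
run('g4')
p=W(.0025,.0235,0);go((p[0],p[1],.32,1.4208),(p[0],p[1],.20,1.4208))
E
```

```text
36.15 [0.50961356 0.32543948 0.31757906] 0.01790235484780185 [ 0.55695889 -0.04902208 -0.09950304]
(np.float64(0.5473837238079696), np.float64(-0.204237474999687), 0.32, 1.4208) [3.8, -0.51, -52.94] [-0.001, 0.15, -0.004]
(np.float64(0.5473837238079696), np.float64(-0.204237474999687), 0.2, 1.4208) [3.85, 11.49, -52.96] [-0.001, 0.15, -0.004]
```

Call:
servo_tool(moves=[0.3,-0.4,-4,0,0,0,0.19,0.6,-0.4,-8,0,0.05,0,0.19,0.9,-0.4,-12,0,0.1,0,0.19,1.2,-0.4,-16,0,0.15,0,0.19,1.5,-0.4,-20,0,0.15,0,0.19,1.8,-0.4,-24,0,0.15,0,0.19,2.1,-0.4,-28,0,0.15,0,0.28,2.4,-0.4,-32,0,0.15,0,0.28,2.6,-0.4,-36,0,0.15,0,0.28,2.9,-0.4,-40,0,0.15,0,0.28,3.2,-0.4,-44,0,0.15,0,0.28,3.5,1,-47.5,0,0.15,0,0.28,3.7,4,-50.5,0,0.15,0,0.28,3.8,7,-52.5,0,0.15,0,0.28,3.8,9.5,-53,0,0.15,-0.003,0.28,3.8,11.4,-53,0,0.15,-0.003,0.28,3.8,11.4,-53,0,0.15,-0.003,0.28,3.8,11.4,-53,0,0.15,-0.003,0.28])

```text
time: 37.7
position: [0.5454, -0.2041, 0.1985]
orientation: [-0.704, 0.055, -0.051, 0.706]
contact_force: [0.1, -0.3, 0.4]
opening: 0.0263
```

Call:
servo_tool(moves=[0,0,0,0,0,0,0.28,0,0,0,0,0,0,0.28])

```text
time: 37.87
position: [0.5477, -0.2046, 0.2035]
orientation: [-0.705, 0.052, -0.053, 0.705]
contact_force: [1.1, 0.6, 0.6]
opening: 0.0263
```

```bash
python3 - <<'E'
from chk import *
a=run('g4b')
p=W(.0025,.0235,0);go((p[0],p[1],.098,1.4208))
for yy in(.0225,):
    for nm in('side_g1b.npy','side_g3.npy','side_g4b.npy'):
        im=np.load(nm);u,v=proj('side',W(0,yy,.12)).round().astype(int);w=im[v-6:v+7,u-9:u+10].astype(int);print(nm,yy,u,v,w.mean(2).mean(0).round().astype(int).tolist())
E
```

```text
37.8667 [ 0.54765434 -0.20458791  0.20353313] 0.026345574678376192 [1.11314096 0.63939823 0.61710755]
(np.float64(0.5473837238079696), np.float64(-0.204237474999687), 0.098, 1.4208) [-0.07, 10.57, 0.03] [-0.0, 0.001, 0.003]
side_g1b.npy 0.0225 355 237 [84, 86, 89, 87, 82, 61, 58, 59, 59, 59, 64, 66, 59, 59, 76, 89, 78, 72, 76]
side_g3.npy 0.0225 355 237 [84, 86, 89, 87, 82, 61, 57, 59, 59, 59, 64, 66, 59, 59, 76, 90, 81, 73, 69]
side_g4b.npy 0.0225 355 237 [84, 86, 89, 88, 82, 62, 58, 59, 59, 60, 65, 67, 60, 60, 76, 91, 81, 74, 69]
```

Gauge 4 is still in place, so I'll grasp it.

Call:
servo_tool(moves=[0,2,0,0,0,0,0.28,0,4,0,0,0,0,0.28,0,6,0,0,0,0,0.28,0,8,0,0,0,0,0.28,0,9.8,0,0,0,0,0.28,0,10.3,0,0,0,0,0.28,0,10.3,0,0,0,0,0.28,0,10.3,0,0,0,0,0.05,0,10.3,0,0,0,0,0.05,0,10.3,0,0,0,0,0.05,0,10.3,0,0,0,0,0.05,0,10.3,0,0,0,0,0.05])

```text
time: 38.92
position: [0.548, -0.205, 0.1008]
orientation: [-0.705, 0.052, -0.054, 0.705]
contact_force: [-0.1, -0.4, 6.1]
opening: 0.0138
```

```bash
python3 - <<'E'
from h import *
s=env.sense();print(s['position'],s['opening'],s['contact_force'])
p=s['position'];print('z0off',p[2]-.054);go((p[0],p[1],.29,1.4208),(.5095,.215,.29,1.5708),(.5095,.215,p[2]+.165,1.5708))
E
```

```text
[ 0.54800449 -0.20502537  0.10083351] 0.013830298074050059 [-0.05578085 -0.4291591   6.09990583]
z0off 0.0468335073528443
(np.float64(0.5480044935505087), np.float64(-0.2050253687790552), 0.29, 1.4208) [0.06, -18.92, 0.01] [-0.0, 0.0, 0.003]
(0.5095, 0.215, 0.29, 1.5708) [-10.01, -18.93, 40.97] [-0.0, -0.15, 0.003]
(0.5095, 0.215, np.float64(0.2658335073528443), 1.5708) [-10.02, -16.52, 40.96] [-0.0, -0.15, 0.003]
```

Call:
servo_tool(moves=[0,-3,0,0,0,0,0.05,0,-7,0,0,0,0,0.05,0,-11,0,0,0,0,0.05,0,-15,0,0,0,0,0.05,0,-18.5,0,0,0,0,0.05,-0.5,-19,2,0,0,0,0.05,-1.5,-19,6,0,-0.05,0,0.05,-2.5,-19,10,0,-0.1,0,0.05,-3.5,-19,14,0,-0.15,0,0.05,-4.4,-19,18,0,-0.15,0,0.05,-5.4,-19,22,0,-0.15,0,0.05,-6.4,-19,26,0,-0.15,0,0.05,-7.4,-19,30,0,-0.15,0,0.05,-8.4,-19,34,0,-0.15,0,0.05,-9.3,-19,37.5,0,-0.15,0,0.05,-9.8,-18,40,0,-0.15,0,0.05,-10,-16.5,41,0,-0.15,0,0.05,-10,-16.5,41,0,-0.15,0,0.05,-10,-16.5,41,0,-0.15,0,0.05,-10,-16.5,41,0,-0.15,0,0.05])

```text
time: 40.58
position: [0.5094, 0.2147, 0.2646]
orientation: [-0.707, 0.0, -0.0, 0.707]
contact_force: [1.1, -1.3, -0.8]
opening: 0.014
```

Call:
servo_tool(moves=[0,0,0,0,0,0,0.05,0,0,0,0,0,0,0.05])

```text
time: 40.75
position: [0.5098, 0.2145, 0.2654]
orientation: [-0.706, 0.0, -0.001, 0.708]
contact_force: [-0.4, -0.3, 0.5]
opening: 0.0141
```

```bash
python3 - <<'E'
from chk import *
a=run('g4c')
go((.5095,.215,.266,1.5708))
h=cv2.cvtColor(a,cv2.COLOR_RGB2HSV); m=((h[...,2]<110)&(h[...,1]>110)).astype(np.uint8);m[:100]=0;m[150:]=0;m[:,:205]=0;m[:,262:]=0
n,l,st,ce=cv2.connectedComponentsWithStats(m)
for i in range(1,n):
    if st[i,4]>15: print(st[i],ce[i].round(1))
E
```

```text
40.75 [0.50982145 0.21447668 0.26537031] 0.014081366509851267 [-0.40818945 -0.27270931  0.47179614]
(0.5095, 0.215, 0.266, 1.5708) [-0.02, -0.08, 0.04] [-0.002, -0.002, 0.001]
[235 101  11   7  19] [239.3 104.3]
[215 116  18  19 172] [223.5 125.2]
[245 130   4  13  26] [246.5 136. ]
```

Call:
servo_tool(moves=[0,0,2,0,0,0,0.05,0,0,4,0,0,0,0.05,0,0,6,0,0,0,0.05,0,0,7.5,0,0,0,0.05,0,0,8.1,0,0,0,0.05,0,0,8.1,0,0,0,0.05,0,0,8.1,0,0,0,0.05])

```text
time: 41.38
position: [0.5093, 0.2961, 0.2644]
orientation: [-0.707, 0.0, 0.0, 0.707]
contact_force: [-0.6, -0.3, -1.6]
opening: 0.014
```

Call:
servo_tool(moves=[0,0.6,0,0,0,0,0.05,0,1.1,0,0,0,0,0.05,0,1.5,0,0,0,0,0.05,0,1.65,0,0,0,0,0.05,0,1.65,0,0,0,0,0.05,0,1.65,0,0,0,0,0.05])

```text
time: 41.88
position: [0.5091, 0.2957, 0.2487]
orientation: [-0.707, 0.0, -0.0, 0.707]
contact_force: [-1.4, -2.4, 4.1]
opening: 0.0139
```

Contact at the expected height. I'll release, then rise and back away clear of the cameras' view.

Call:
servo_tool(moves=[0,-0.1,0,0,0,0,0.1,0,-0.1,0,0,0,0,0.17,0,-0.1,0,0,0,0,0.18,0,-0.1,0,0,0,0,0.18,0,-0.1,0,0,0,0,0.18,0,-1.5,0,0,0,0,0.18,0,-3,0,0,0,0,0.18,0,-5,0,0,0,0,0.18,0,-8,0,0,0,0,0.18,0,-12,0,0,0,0,0.18,0,-12,0,0,0,0,0.18,-3,-12,-3,0,0,0,0.18,-6,-12,-6,0,0,0,0.18,-9,-12,-9,0,0,0,0.18,-12,-12,-12,0,0,0,0.18,-15,-12,-15,0,0,0,0.18,-17,-12,-18,0,0,0,0.18,-18,-12,-21,0,0,0,0.18,-18,-12,-21,0,0,0,0.18,-18,-12,-21,0,0,0,0.18])

```text
time: 43.55
position: [0.3291, 0.0856, 0.3683]
orientation: [-0.706, 0.0, -0.002, 0.708]
contact_force: [0.2, -0.3, -0.4]
opening: 0.0166
```

```bash
python3 - <<'E'
from chk import *
a=run('end');b=env.get_image('top');np.save('top_end.npy',b)
A=cv2.resize(a[85:285,190:410],(616,560),interpolation=cv2.INTER_CUBIC)
cv2.imwrite('pics/s11.png',A[:,:,::-1])
E
```

```text
43.55 [0.32906882 0.0855901  0.36827458] 0.0166008034184785 [ 0.21940164 -0.33287022 -0.3753483 ]
```

View pics/s11.png

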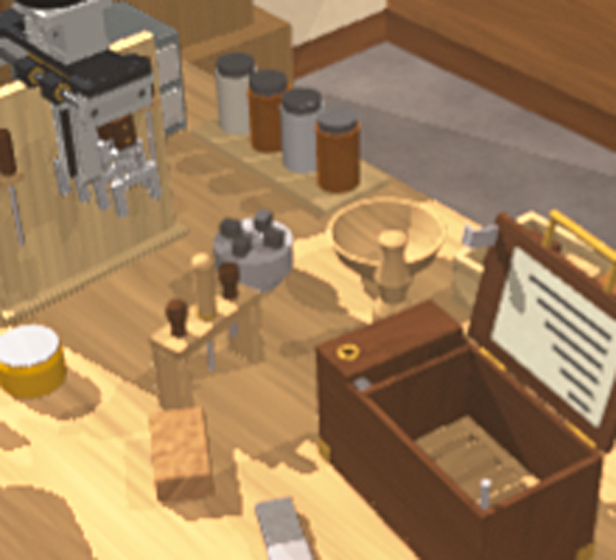

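Call:
servo_tool(moves=[-4,0,3,0,0,0,0.18,-8,0,6,0,0,0,0.18,-10,0,10,0,0,0,0.18,-11,0,14,0,0,0,0.18,-12,0,18,0,0,0,0.18,-13,0,22,0,0,0,0.18,-13,0,26,0,0,0,0.18,-13,0,30,0,0,0,0.18,-13,0,34,0,0,0,0.18,-13,0,38,0,0,0,0.18,-13,0,39,0,0,0,0.18,-13,0,39,0,0,0,0.18,-13,0,39,0,0,0,0.18,-13,0,39,0,0,0,0.18])

```text
time: 44.82
position: [0.1986, 0.4765, 0.3679]
orientation: [-0.707, -0.0, 0.001, 0.707]
contact_force: [0.5, 0.4, 0.2]
opening: 0.0168
```

```bash
python3 - <<'E'
from chk import *
a=run('end2');b=env.get_image('top');np.save('top_end2.npy',b)
A=cv2.resize(a[95:175,195:275],(400,400),interpolation=cv2.INTER_CUBIC)
B=cv2.resize(a[215:285,320:400],(400,350),interpolation=cv2.INTER_CUBIC)
T=cv2.resize(b[140:245,310:420],(210,200),interpolation=cv2.INTER_CUBIC)
H=cv2.resize(b[175:245,125:215],(257,200),interpolation=cv2.INTER_CUBIC)
K=cv2.resize(a[160:240,235:285],(125,200),interpolation=cv2.INTER_CUBIC)
m=np.zeros((600,800,3),np.uint8);m[:400,:400]=A;m[:350,400:]=B;m[400:,:210]=T;m[400:,210:467]=H;m[400:,480:605]=K
cv2.imwrite('pics/s12.png',m[:,:,::-1])
E
```

```text
44.8167 [0.19859853 0.47648145 0.36793097] 0.016754375593925095 [0.46447125 0.36264996 0.19731133]
```

```bash
python3 - <<'E'
from h import *
a=np.load('side_end2.npy');b=np.load('top_end2.npy')
h=cv2.cvtColor(a,cv2.COLOR_RGB2HSV); m=((h[...,2]<110)&(h[...,1]>110)).astype(np.uint8);m[:100]=0;m[150:]=0;m[:,:205]=0;m[:,262:]=0
n,l,st,ce=cv2.connectedComponentsWithStats(m);print('side handles',[(st[i].tolist(),ce[i].round(1).tolist()) for i in range(1,n) if st[i,4]>15])
hb=cv2.cvtColor(b,cv2.COLOR_RGB2HSV)
m=((hb[...,2]<115)&(hb[...,1]>120)).astype(np.uint8);m[:200]=0;m[228:]=0;m[:,:140]=0;m[:,205:]=0
n,l,st,ce=cv2.connectedComponentsWithStats(m)
for i in range(1,n):
    if st[i,4]>5: print('top handle',st[i],onz('top',*ce[i],.278).round(3))
# gray pixels in the chest, top and side, now and in shut-lid scene
m=((hb[...,1]<45)&(hb[...,2]>60)).astype(np.uint8)
n,l,st,ce=cv2.connectedComponentsWithStats(m[150:250,300:430])
for i in range(1,n):
    if st[i,4]>2:
        p=onz('top',ce[i][0]+300,ce[i][1]+150,.13);print('gray top',st[i]+[300,150,0,0,0],'chest@.13',(C.T@(p[:2]-O)).round(3))
m=((h[...,1]<60)&(h[...,2]>90)).astype(np.uint8)
n,l,st,ce=cv2.connectedComponentsWithStats(m[215:285,300:410])
for i in range(1,n):
    if st[i,4]>2:
        p=onz('side',ce[i][0]+300,ce[i][1]+215,.13);print('gray side',st[i]+[300,215,0,0,0],'chest@.13',(C.T@(p[:2]-O)).round(3),'@.02',(C.T@(onz('side',ce[i][0]+300,ce[i][1]+215,.02)[:2]-O)).round(3))
E
```

```text
side handles [([238, 105, 7, 16, 90], [241.1, 112.4]), ([215, 116, 24, 22, 228], [226.3, 127.1])]
top handle [151 211  10   9  77] [0.508 0.378 0.278]
top handle [184 211   9  10  73] [0.506 0.29  0.278]
top handle [162 212   9  10  73] [0.505 0.35  0.278]
top handle [173 212   9  10  73] [0.504 0.32  0.278]
gray top [341 158   7  14  41] chest@.13 [0.105 0.107]
gray top [354 161  65  23 748] chest@.13 [ 0.105 -0.013]
gray top [321 212   4   4  11] chest@.13 [-0.048  0.153]
gray top [333 213   2   7  12] chest@.13 [-0.05   0.119]
gray top [400 227   5   3  13] chest@.13 [-0.056 -0.09 ]
gray top [323 245  12   5  36] chest@.13 [-0.147  0.124]
gray side [377 215  33  22 391] chest@.13 [ 0.13  -0.002] @.02 [0.223 0.093]
gray side [317 220   5   4  15] chest@.13 [-0.05   0.126] @.02 [0.022 0.235]
gray side [362 256   3  10  26] chest@.13 [-0.043 -0.07 ] @.02 [0.03  0.017]
gray side [300 281   2   4   5] chest@.13 [-0.22  -0.046] @.02 [-0.168  0.044]
```

```bash
python3 - <<'E'
from h import *
print('post',two(402,228,363,257))
for n in('side4.npy','side_g3.npy','side_end2.npy'): print(n,np.load(n)[256:266,361:366].mean(2).astype(int)[::3].tolist())
a,b=np.load('top4.npy'),np.load('top_end2.npy')
f=lambda i:[np.c_[np.nonzero(m)][:, ::-1].mean(0).round(2) for h in[cv2.cvtColor(i[145:170,365:415],cv2.COLOR_RGB2HSV)] for m in[(h[...,0]>17)&(h[...,0]<30)&(h[...,1]>110)&(h[...,2]>90)]]
print('bar',f(a),f(b))
d=cv2.absdiff(np.load('top0.npy'),b).max(2)
for n,(x,y,z) in dict(bowl=(.75,.05,.05),chuck=(.63,.17,.05)).items(): print(n,d[tuple(slice(int(v)-8,int(v)+8) for v in proj('top',(x,y,z))[::-1])].mean().round(1))
s=env.sense();print(s['time']);env.sign_off()
E
```

```text
post (array([ 0.47341768, -0.30154885,  0.15938045]), np.float64(0.002182332259874472))
side4.npy [[188, 179, 199, 186, 147], [124, 123, 129, 122, 107], [137, 124, 128, 130, 139], [123, 126, 130, 126, 118]]
side_g3.npy [[134, 179, 209, 189, 142], [122, 132, 129, 122, 109], [119, 125, 129, 132, 137], [115, 125, 129, 115, 93]]
side_end2.npy [[135, 180, 210, 190, 143], [124, 132, 129, 123, 111], [121, 125, 129, 133, 136], [117, 125, 129, 116, 92]]
bar [array([26.61, 10.36])] [array([27.37, 10.63])]
bowl 2.0
chuck 2.0
44.9167
the job is handed in; nothing more can be done
```

The job is done and handed in at 44.9 s: the lid is open, the pin is back in the rack, and all four gauges are on the hook.

- **Release pin:** I pushed it down through the brass-ringed hole. The first push bound on the hole wall at about 18 N without freeing the catch, so I backed off, re-centred and pressed again. The lid then popped. The pin is back in the middle of the rack with its collar on the board.
- **Lid:** I raised it and let go. Two camera views put it at about 1.80–1.81 rad (about 103–104°), slightly under the 105° asked for. The bar had barely moved at the last look (under 1 px).
- **Gauges:** I hung them in order: 96, 84, 72, then 60 mm. The last top view shows four handles on the hook, about 30 mm apart and in line with the arm.
- **Rest of the bench:** I did not knowingly touch anything else, and the patches of the top view where I placed the bowl and chuck matched the start. I did not check the other bystanders by numbers.

**Checks that fell short:**
- The last close-up could not be viewed because the picture limit had been reached, so the final check of the hook and chest was by pixel measurement only.
- A small grey post shows at the chest's front corner. It was in the same place in earlier pictures, so I took it to be part of the chest.

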